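Right a toppled filter housing and clamp it for its leak test

ROBOT

A 6-joint arm with a two-finger parallel gripper is mounted at the origin on the work surface. World frame = base frame: x ahead of the robot, y to its left, z up, the work surface at z = 0. Lengths are in m, angles in rad, forces in N, time in s.
With the tool pointing down it reaches from about 0.25 to 0.775 m from the base axis. Payload 4 kg.
Tool frame: the origin (TCP) lies at the very end of the fingers, on their centre line; the grasp point (between the pads) lies 19 mm behind it; z points along the fingers, y is the direction in which the jaws open and shut (so a half turn about z gives the same grasp; the last joint's range is limited). The gripper opens to 85 mm and grips with 20 to 120 N. Pads are 22 mm wide; open, the fingers measure 114 mm over their backs; the gripper's body (76 mm by 85 mm) begins 54 mm behind the grasp point. The pads swing forward as they close: fully open they stand 13 mm farther back than shut.
Start: joints at [1.136, 0.087, 1.371, -0, 1.684, -0.103], TCP at [0.179, 0.52, 0.2] pointing down, gripper open.
Joint ranges: [-3.1, 3.1], [-0.76, 2.03], [0.27, 2.55], [-1.08, 4.22], [0.17, 2.65], [-2.57, 2.57]. Speed limits (rad/s): [2.79, 2.79, 3.14, 3.14, 3.14, 3.14].

INTERFACE

Orientations are given as a unit quaternion [w, x, y, z].
In Python, from cell import r, camera gives the robot as it stands.
- The arm moves only by the tool carry_out, never from a script. Its argument "rows" is a list of rows, each an object with "hand": the finger opening in cm, from 0 to 8.54; "linear": the shift along the tool's x, y, z in cm, a list of three; "turn": the turn about the tool's z in degrees. In form: [{"hand": hand, "linear": [x, y, z], "turn": turn}, ...]. A call has 1 to 12 rows; each row is the pose to reach, as a shift and turn from the pose commanded when the call began, along the tool's axes at that moment; what a row does not reach only later rows make up. A row lasts 1/8 s, in which the tool goes at most 62.5 mm and 10.7 degrees, less where a joint would pass 70% of its speed; a pose out of reach is approached as far as the arm can. A call with a gripper value outside its range is refused whole. The fingers move at their own pace and stop on an object; the grip force is fixed at half the most. Time passes only in rows, so rows that repeat a pose let the fingers close. It gives the time, the measured TCP pose, the force and the opening at its end, in the units of the state.
- r.read_state(): the state, without advancing time (a new reading comes with each control period).
- camera(name): name is "scene" or "top" or "wrist"; returns a dict with "img" (420x560x3 uint8, red, green, blue), "fx", "fy", "cx", "cy" (pixels), "origin" and "rotation" of the camera in the world. Camera axes: x right, y down, z forward; pixel columns grow to the right and rows downward; lengths in m; the calibration is good to about 2 mm. A picture is of the moment at which its call begins. There is no depth.
- r.close_job(): hands the job in, once; it reports no verdict.
The state is a dict: "time_s": time; "joint_pos": joint angles; "dq": joint speeds; "joint_torque": joint torques, N m; "eef_pos": TCP position; "orientation": TCP orientation; "ft_force": force on the tool from outside, world axes, zero at the start; "torque": the same for the moment, N m; "opening": opening from 0.0 (shut) to 1.0 (fully open).
Only numpy, scipy, OpenCV 4.12 (cv2) and the standard library are available. Lean on these libraries where they do the work, as an engineer would, in place of code of your own. Each camera call takes 0.05 s, during which the arm holds its last target.

TASK

One white filter housing has toppled over on the bench. Pick it up, stand it upright on its foot, centred on the dark round spot of the blue test stand (set it down, do not drop it), and let go; then swing the stand's hold-down arm over and press it down until its rubber pad rests on the housing's head. Leave the housings that are already standing upright and where they are.

Things in the scene. Friction and masses are not known exactly. Their poses are not given: they have to be found in the camera images.
- housing: Toppled filter housing, 150 mm long, about 0.25 kg, lying on its side. Origin: centre of the foot's underside; z runs from foot to head (level as it lies, up when righted). Round blue foot 56 mm dia, z 0-14 mm; round white body 50 mm dia, z 14-116; square white head 56 x 56, z 116-150. It lies on a flat of the head and the foot's rim, axis 28 mm above the bench. Centre of mass at z = 81 mm.
- head (a point): Centre of the housing's square head, 133 mm from the foot, axes as the housing's. Flat sides 56 mm apart face x and y. A blue stub (16 mm dia, 12 mm long) sticks out of the -x side, which faces up as it lies; the y sides are then upright and free to grip. Gripped there with the fingers leaning 45 degrees, pointing down and towards the foot, it can be turned upright with the tool again 45 degrees from vertical.
- spot (a point): Centre of the dark round spot (60 mm dia) on the blue base plate of the fixed test stand, 10 mm above the bench. Axes: z up, +x towards the post. The plate is 110 mm wide, from 70 mm before the spot to 130 mm behind it. The post (30 x 30 mm, top 162 mm above the bench) has its front face 80 mm behind the spot. Both sides of a housing on the spot are free.
- hinge (a point): On the hinge axis of the hold-down arm, on the post, 85 mm behind the spot (+x of the stand) and 175 mm above the bench. The hinge axis is the stand's y axis; the point's axes are those of the stand.
- clamp (a joint): Angle of the hold-down arm, rad. At 0 it lies level over the spot, from the hinge to the stand's -x, its pad's underside 160 mm above the bench, just on the head of a housing on the spot; at 1.57 it points straight up. Range -0.1 to 1.7; it starts raised, 1.2 to 1.6. Stiff (friction 0.22 N m, 2 to 3 N at the grip), it stays where it is left.
- clamp_grip (a point): Middle of the upper face of the red grip (35 long, 28 wide, 16 mm thick) at the arm's free end, 118 mm from the hinge axis and 14 mm to its outer side. Axes: -x along the arm to the free end, z out of the upper (outer, pushed) face. The steel arm is 24 mm wide, 12 thick, its inner face level with the hinge axis; a rubber pad (28 mm dia, 15 thick) is on the inner side 85 mm from the hinge.
- standing1: One of three identical housings (150 mm tall, as the toppled one) already standing upright at the back left of the bench; leave it. Origin: centre of the foot's underside, z up.
- standing2: One of three identical housings (150 mm tall, as the toppled one) already standing upright at the back left of the bench; leave it. Origin: centre of the foot's underside, z up.
- standing3: One of three identical housings (150 mm tall, as the toppled one) already standing upright at the back left of the bench; leave it. Origin: centre of the foot's underside, z up.
Things that resemble listed ones, but are neither listed nor needed, are in the scene too. What is shaped like the standing1 but orange is not meant.

How it is judged:
By the outcome, as a careful person would: the job done as asked, in the order asked, and still so for the second after the job is handed in, with the robot touching nothing.
It also fails if it takes over 59 s, if anything falls off the work surface, if the arm or the gripper's body presses on something with over 40 N, if the wrist force passes 120 N, or if a joint passes its speed limit or range.

## Working session

There is one attempt and no reset: what is moved stays moved. The work goes in short steps, Python scripts to look and compute and a tool call to move; the robot and the scene stay as the last step left them, time stands still between calls to the robot, and variables do not carry over. Pictures are saved under pics/ and viewed, and the job is handed in when it is done.

Besides the shell and the picture viewer there is one more tool, called after "Call:" by a JSON object that holds its "api" and its "payload". carry_out: Moves the arm, as the interface text tells. Its arguments: {"type":"object","properties":{"rows":{"type":"array"}},"required":["rows"]}

```bash
ls; mkdir -p pics
python3 - <<'E'
from cell import r,camera
import cv2
for n in ["scene","top","wrist"]:
    c=camera(n); cv2.imwrite(f"pics/a_{n}.png",c["img"][:,:,::-1]); print(n,{k:c[k] for k in c if k!="img"})
print(r.read_state())
E
```

```text
pics
scene {'fx': 524.1017069767673, 'fy': 524.1017069767673, 'cx': 273.81069024221927, 'cy': 212.64142410027222, 'origin': array([1.2287058 , 0.86561428, 1.00221595]), 'rotation': array([-0.13684386,  0.29487415,  0.8594216 , -0.39461057])}
top {'fx': 408.8062095215559, 'fy': 408.8062095215559, 'cx': 276.4675058328646, 'cy': 213.74027496407706, 'origin': array([0.47181065, 0.06042159, 1.15058166]), 'rotation': array([ 0.0543237 , -0.70076787,  0.71044155, -0.03530057])}
wrist {'fx': 366.3690900160102, 'fy': 366.3690900160102, 'cx': 272.31546311498573, 'cy': 209.9782099749077, 'origin': array([0.11306028, 0.54265001, 0.37354963]), 'rotation': array([0.11269562, 0.80649336, 0.57509046, 0.07835256])}
{'time_s': 0.15, 'joint_pos': array([ 1.13586036e+00,  8.78408724e-02,  1.37192471e+00,  1.33872198e-05,
        1.68357090e+00, -1.03075576e-01]), 'dq': array([-0.00043975, -0.00035644, -0.00495996,  0.00158635, -0.00349956,
        0.00051502]), 'joint_torque': array([ 1.52018136e-03, -3.52376175e+01, -3.13677442e+01, -1.24736157e-04,
        8.11010075e-03, -2.28123236e-05]), 'eef_pos': array([0.1789973 , 0.51960518, 0.19916869]), 'orientation': array([-2.38144246e-04,  1.65169023e-01,  9.86264890e-01, -8.38789900e-04]), 'ft_force': array([ 0.60553586, -0.18908364,  0.07145502]), 'torque': array([-0.02141831,  0.04083445,  0.03044059]), 'opening': 1.0009324995448157}
```

View pics/a_scene.png

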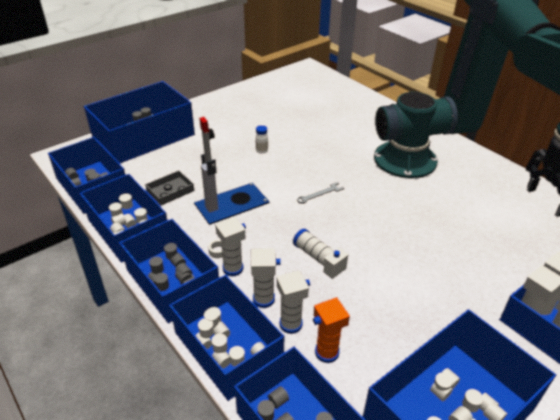

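View pics/a_top.png

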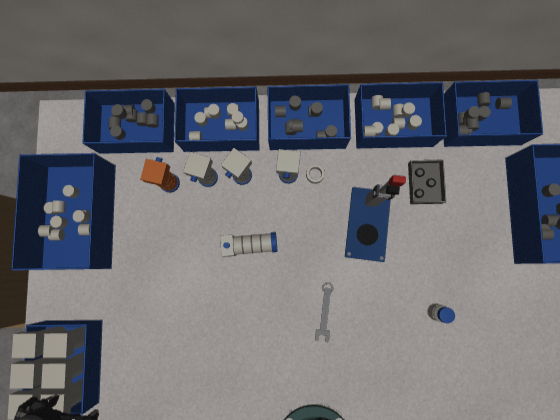

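View pics/a_wrist.png

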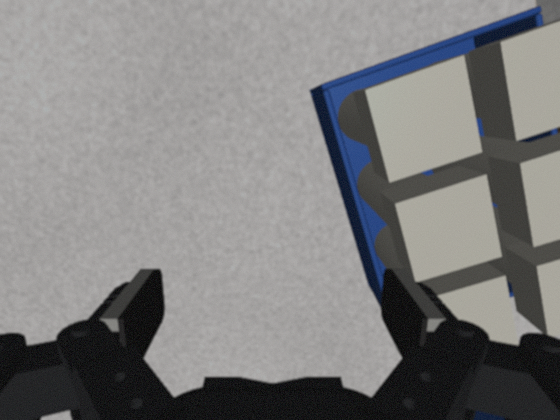

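The scene view shows the toppled housing at about (320,250). The stand is at (232,200), with its raised arm up to the red grip at (204,125). In the top view the housing lies at (225–277,243) with its head to the left, and the dark spot is at (367,234).

The candidates in the top view are:
- the lying white housing at (250,244)
- three standing white ones at (200,167), (237,163) and (288,163)
- an orange one at (157,173)
- a small bottle at (442,314)

Only (250,244) is white, lying and 150 mm long, so I'll confirm it in enlarged crops.

```bash
cat > h.py <<'E'
import numpy as np,cv2
from scipy.spatial.transform import Rotation as R
def rot(q): return R.from_quat([q[1],q[2],q[3],q[0]]).as_matrix()
def ray(c,p):
    d=rot(c["rotation"])@np.array([(p[0]-c["cx"])/c["fx"],(p[1]-c["cy"])/c["fy"],1.]); return np.array(c["origin"]),d/np.linalg.norm(d)
def plane(c,p,z):
    o,d=ray(c,p); return o+d*(z-o[2])/d[2]
def proj(c,P):
    v=rot(c["rotation"]).T@(np.array(P)-c["origin"]); return np.array([c["cx"]+c["fx"]*v[0]/v[2],c["cy"]+c["fy"]*v[1]/v[2]])
def tri(a,pa,b,pb):
    o1,d1=ray(a,pa);o2,d2=ray(b,pb)
    s=np.linalg.lstsq(np.c_[d1,-d2],o2-o1,rcond=None)[0]
    A=o1+d1*s[0];B=o2+d2*s[1]; return (A+B)/2,np.linalg.norm(A-B)
def crop(c,x0,y0,x1,y1,k,f):
    i=c["img"][y0:y1,x0:x1,::-1]; cv2.imwrite(f,cv2.resize(i,None,fx=k,fy=k,interpolation=cv2.INTER_CUBIC))
E
python3 - <<'E'
from h import *; from cell import camera,r
t=camera("top");s=camera("scene")
import pickle; pickle.dump((t,s),open("c0.pkl","wb"))
crop(t,210,150,420,280,3.8,"pics/b_top.png"); crop(s,190,110,370,280,3.5,"pics/b_sc.png")
E
```

```text
(no output)
```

View pics/b_top.png

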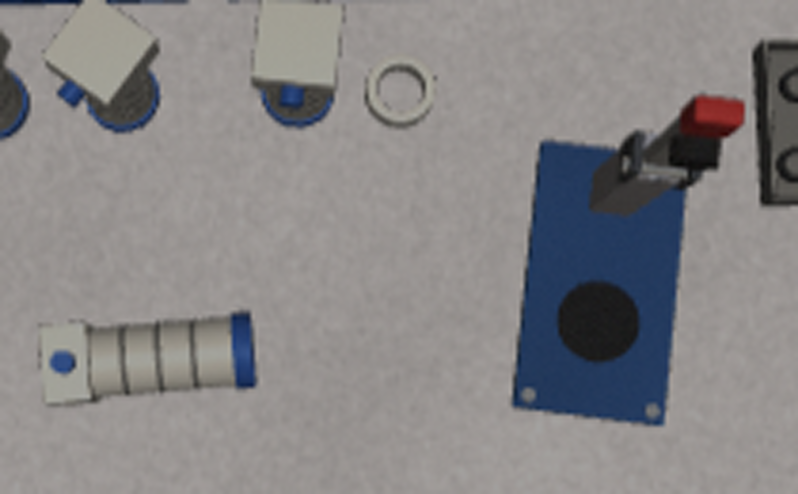

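View pics/b_sc.png

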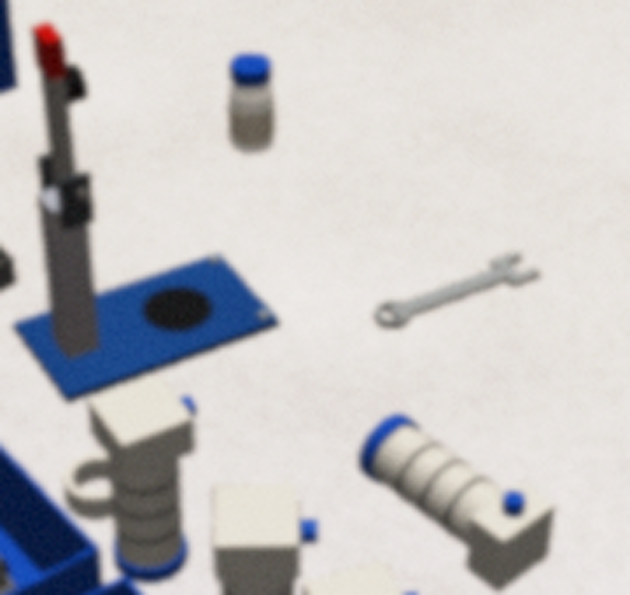

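The crops confirm it. The toppled white housing is at crop-top (145,360), with its blue stub on top at (62,362), the square head on the left and the blue foot at (243,350). The spot is at (598,321) and the red grip at (712,117). Next I'll measure with masks in both views.

```bash
cat > m.py <<'E'
from h import *
import pickle
t,s=pickle.load(open("c0.pkl","rb"))
def comps(c,m,roi,mn=6):
    x0,y0,x1,y1=roi; n,l,st,ce=cv2.connectedComponentsWithStats(m[y0:y1,x0:x1].astype(np.uint8))
    return [((ce[i]+[x0,y0]).round(2),int(st[i,4]),l==i) for i in range(1,n) if st[i,4]>=mn]
def masks(c):
    im=cv2.cvtColor(cv2.resize(c["img"],None,fx=1,fy=1),cv2.COLOR_RGB2HSV).astype(int); H,S,V=im[...,0],im[...,1],im[...,2]
    return dict(blue=(abs(H-110)<14)&(S>130)&(V>50),dark=(V<60),red=((H<8)|(H>172))&(S>150)&(V>60))
if __name__=="__main__":
    M,N=masks(t),masks(s)
    for k,rt,rs in [("blue",(215,225,285,265),(285,220,360,285)),("dark",(352,215,385,255),(228,185,258,212)),("red",(380,165,415,200),(190,105,220,140)),("blue",(340,180,395,265),(190,180,275,225))]:
        a=comps(t,M[k],rt);b=comps(s,N[k],rs)
        print(k,[x[:2] for x in a],[x[:2] for x in b])
        for x in a:
            for y in b:
                P,e=tri(t,x[0],s,y[0]); print("  ",x[0],y[0],P.round(4),round(e,4))
E
python3 m.py
```

```text
blue [(array([273.44, 241.97]), 90), (array([226., 245.]), 21)] [(array([298.29, 234.5 ]), 48), (array([336.41, 253.12]), 17), (array([307.5, 281.5]), 6)]
   [273.44 241.97] [298.29 234.5 ] [0.5388 0.0966 0.0404] 0.0062
   [273.44 241.97] [336.41 253.12] [ 0.5057  0.1381 -0.0074] 0.1011
   [273.44 241.97] [307.5 281.5] [ 0.5358  0.115  -0.1303] 0.0299
   [226. 245.] [298.29 234.5 ] [0.5614 0.1864 0.1217] 0.0922
   [226. 245.] [336.41 253.12] [0.5278 0.225  0.0652] 0.0024
   [226. 245.] [307.5 281.5] [ 0.5608  0.2148 -0.027 ] 0.0716
dark [(array([366.93, 234.15]), 362)] [(array([240.23, 197.92]), 158)]
   [366.93 234.15] [240.23 197.92] [ 0.5555 -0.1594  0.0119] 0.0021
red [(array([398.37, 179.86]), 101)] [(array([203.92, 124.43]), 77)]
   [398.37 179.86] [203.92 124.43] [ 0.6477 -0.1747  0.2931] 0.0051
blue [(array([366.49, 226.07]), 1993)] [(array([231.98, 203.39]), 1136)]
   [366.49 226.07] [231.98 203.39] [ 5.809e-01 -1.629e-01  5.000e-04] 0.0027
```

Run:
```python
from m import *
M=masks(t)
f=plane(t,(273.44,241.97),0.047); st=plane(t,(226,245),0.066)
d=st[:2]-f[:2]; print("foot",f.round(4),"stub",st.round(4),np.linalg.norm(d),np.degrees(np.arctan2(d[1],d[0])))
# white mask of housing in top view
hsv=cv2.cvtColor(t["img"],cv2.COLOR_RGB2HSV).astype(int)
roi=t["img"][232:260,215:282].astype(int)
w=np.zeros(M["blue"].shape,bool)
m=((t["img"][...,0].astype(int)-t["img"][...,2])>14)&(hsv[...,2]>110)
w[225:262,212:282]=m[225:262,212:282]
c,_=cv2.findContours(w.astype(np.uint8),0,2); c=max(c,key=cv2.contourArea); print("white",cv2.boundingRect(c),cv2.contourArea(c))
hd=w.copy(); hd[:,:221]&=True; hd[:,231:]=0
for x in (222,225,228,):
    ys=np.where(w[:,x])[0]; 
    if len(ys): print(x,ys.min(),ys.max(),[plane(t,(x,y),0.056).round(4)[:2] for y in (ys.min()-.5,ys.max()+.5)])
for x in (236,244,252,260,266):
    ys=np.where(w[:,x]|M["blue"][:,x])[0]; ys=ys[(ys>228)&(ys<262)]; print(x,plane(t,(x,(ys.min()+ys.max())/2),0.03).round(4),ys.min(),ys.max())
b=np.zeros_like(w); b[180:265,340:395]=(M["blue"]|M["dark"])[180:265,340:395]; b[:205]=0
c,_=cv2.findContours(b.astype(np.uint8),0,2); c=max(c,key=cv2.contourArea)
# left / right edges line fits
L=[];Rr=[]
for y in range(208,258):
    xs=np.where(b[y])[0]; L.append((xs.min()-.5,y)); Rr.append((xs.max()+.5,y))
for E in (L,Rr):
    P=np.array([plane(t,p,0.010)[:2] for p in E[:46]]); v=cv2.fitLine(P.astype(np.float32),cv2.DIST_HUBER,0,.01,.01).ravel(); print("edge",v,np.degrees(np.arctan2(v[1],v[0])))
print("spot",plane(t,(366.93,234.15),.01),plane(s,(240.23,197.92),.01))
```

```text
foot [0.5361 0.0984 0.047 ] stub [0.5286 0.2241 0.066 ] 0.125850507426136 93.39200694604845
white (234, 248, 5, 3) 5.5
236 [0.5274 0.2019 0.03  ] 242 250
244 [0.5299 0.1799 0.03  ] 241 249Traceback (most recent call last):
  File "<stdin>", line 17, in <module>
    return umr_minimum(a, axis, None, out, keepdims, initial, where)
ValueError: zero-size array to reduction operation minimum which has no identity
```

Run:
```python
from m import *
M=masks(t)
b=np.zeros(M["blue"].shape,bool); b[180:265,340:395]=(M["blue"]|M["dark"])[180:265,340:395]
for s_,name in ((0,"L"),(1,"R")):
    E=[]
    for y in range(210,256):
        xs=np.where(b[y])[0]; E.append(((xs.max()+.5) if s_ else (xs.min()-.5),y))
    P=np.array([plane(t,p,0.010)[:2] for p in E]); v=cv2.fitLine(P.astype(np.float32),cv2.DIST_HUBER,0,.01,.01).ravel(); print(name,v,np.degrees(np.arctan2(v[1],v[0])))
sp=(plane(t,(366.93,234.15),.01)+plane(s,(240.23,197.92),.01))/2
print("spot",sp,plane(t,(366.93,234.15),.01),plane(s,(240.23,197.92),.01))
from cell import r
q=r.read_state()["orientation"]; T=rot(q); print(T.round(4)); print(r.read_state()["eef_pos"])
```

```text
L [ 0.989589  -0.1439224  0.566926  -0.1064951] -8.274882
R [ 0.99013174 -0.14013976  0.56041557 -0.21462202] -8.055934
spot [ 0.55503269 -0.16043663  0.01      ] [ 0.55644127 -0.16045828  0.01      ] [ 0.55362411 -0.16041498  0.01      ]
[[-9.454e-01  3.258e-01 -5.000e-04]
 [ 3.258e-01  9.454e-01 -1.000e-03]
 [ 1.000e-04 -1.100e-03 -1.000e+00]]
[0.17905065 0.51976132 0.19952083]
```

Call:
{"api": "carry_out", "payload": {"rows": [{"hand":8.5,"linear":[-14,-5.4,0],"turn":22},{"hand":8.5,"linear":[-28,-10.8,2],"turn":45},{"hand":8.5,"linear":[-42.5,-16.2,5],"turn":67.6},{"hand":8.5,"linear":[-42.5,-16.2,6],"turn":67.6},{"hand":8.5,"linear":[-42.5,-16.2,6],"turn":67.6},{"hand":8.5,"linear":[-42.5,-16.2,6],"turn":67.6},{"hand":8.5,"linear":[-42.5,-16.2,6],"turn":67.6},{"hand":8.5,"linear":[-42.5,-16.2,6],"turn":67.6},{"hand":8.5,"linear":[-42.5,-16.2,6],"turn":67.6},{"hand":8.5,"linear":[-42.5,-16.2,6],"turn":67.6}]}}

```text
time_s: 1.5
eef_pos: [0.5274, 0.2296, 0.1405]
orientation: [-0.0, 0.685, 0.728, 0.0]
ft_force: [-0.5, 0.5, -0.2]
opening: 0.997
```

Run:
```python
from h import *; from cell import camera,r
c=camera("wrist"); cv2.imwrite("pics/c_w.png",c["img"][:,:,::-1])
s=r.read_state(); T=rot(s["orientation"]); print(s["time_s"],s["eef_pos"].round(4),T.round(4).tolist(),s["joint_pos"].round(3),s["ft_force"].round(2))
for P in [(0.5285,.224,.066),(0.5361,.0984,.047)]: print(proj(c,P).round(1))
```

```text
1.55 [0.5273 0.2299 0.1407] [[-0.0613, 0.9981, 0.0004], [0.9981, 0.0613, 0.0009], [0.0009, 0.0005, -1.0]] [3.120e-01 1.610e-01 1.406e+00 1.000e-03 1.573e+00 2.510e-01] [-0.06  0.14  0.04]
[274.7 215.9]
[274.4 350.7]
```

View pics/c_w.png

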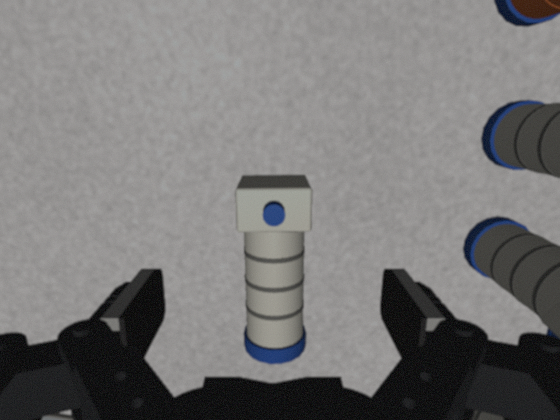

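The wrist view shows the head centred between the fingers. The stub at (274,213) was predicted at (274.7,216), so they agree to about 2 mm. I'm descending now.

Call:
{"api": "carry_out", "payload": {"rows": [{"hand":8.5,"linear":[0,0.1,5],"turn":0},{"hand":8.5,"linear":[0,0.1,10],"turn":0},{"hand":8.5,"linear":[0,0.1,12],"turn":0},{"hand":8.5,"linear":[0,0.1,13.3],"turn":0},{"hand":7,"linear":[0,0.1,13.3],"turn":0},{"hand":6,"linear":[0,0.1,13.3],"turn":0},{"hand":5.6,"linear":[0,0.1,13.3],"turn":0},{"hand":5.4,"linear":[0,0.1,13.3],"turn":0},{"hand":5.4,"linear":[0,0.1,13.3],"turn":0}]}}

```text
time_s: 2.68
eef_pos: [0.5303, 0.2291, 0.0091]
orientation: [0.0, 0.686, 0.728, 0.001]
ft_force: [-1.5, 1.5, 5.5]
opening: 0.641
```

```bash
cat > st.py <<'E'
from h import *; from cell import camera,r
import sys
n=sys.argv[1]
s=r.read_state(); print(s["time_s"],s["eef_pos"].round(4),s["ft_force"].round(2),s["torque"].round(2),"op",round(s["opening"]*85.4,2),s["joint_pos"].round(2))
c=camera("scene"); x0,y0,x1,y1=map(int,sys.argv[2].split(",")) if len(sys.argv)>2 else (0,0,560,420)
crop(c,x0,y0,x1,y1,min(400/(x1-x0),3)*1 if len(sys.argv)>2 else .7,"/tmp/a.png")
w=camera("wrist"); a=cv2.imread("/tmp/a.png"); b=cv2.resize(w["img"][:,:,::-1],None,fx=.7,fy=.7)
H=max(a.shape[0],b.shape[0]); o=np.zeros((H,a.shape[1]+b.shape[1],3),np.uint8); o[:a.shape[0],:a.shape[1]]=a; o[:b.shape[0],a.shape[1]:]=b
cv2.imwrite(f"pics/{n}.png",o)
E
python3 st.py d1 220,130,420,320
```

```text
2.675 [0.5303 0.2291 0.0091] [-1.51  1.51  5.49] [ 0.08  0.29 -0.05] op 54.75 [0.31 0.26 1.56 0.   1.32 0.25]
```

View pics/d1.png

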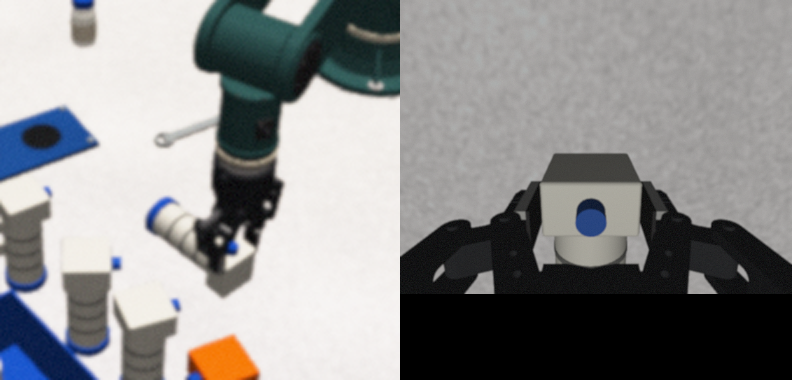

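Call:
{"api": "carry_out", "payload": {"rows": [{"hand":5.4,"linear":[0,0,-1],"turn":0},{"hand":5.4,"linear":[0,0,-2],"turn":0},{"hand":5.4,"linear":[0,0,-3],"turn":0},{"hand":5.4,"linear":[0,0,-3],"turn":0}]}}

```text
time_s: 3.28
eef_pos: [0.5302, 0.2287, 0.0385]
orientation: [0.001, 0.686, 0.728, 0.001]
ft_force: [-0.1, -0.8, -3.5]
opening: 0.643
```

```bash
python3 st.py d2 220,130,420,320
```

```text
3.275 [0.5302 0.2287 0.0385] [-0.12 -0.81 -3.52] [ 0.18 -0.03  0.03] op 54.88 [0.31 0.23 1.53 0.   1.37 0.25]
```

View pics/d2.png

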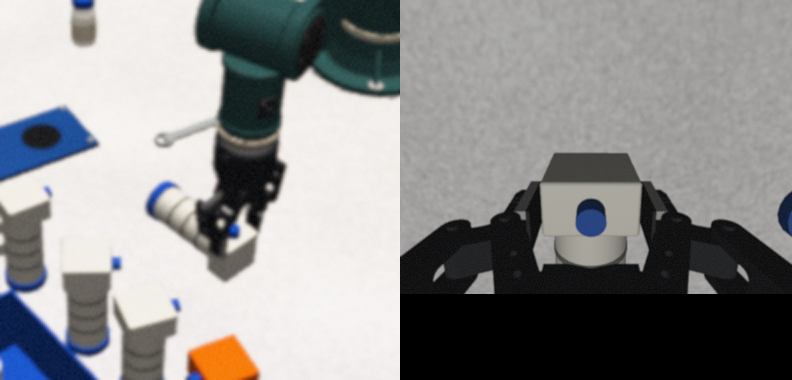

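Call:
{"api": "carry_out", "payload": {"rows": [{"hand":5.45,"linear":[0,0,0],"turn":0},{"hand":5.45,"linear":[0,0,0],"turn":0},{"hand":5.5,"linear":[0,0,0],"turn":0},{"hand":5.5,"linear":[0,0,0],"turn":0}]}}

```text
time_s: 3.88
eef_pos: [0.5292, 0.2285, 0.037]
orientation: [-0.0, 0.686, 0.728, -0.0]
ft_force: [0.3, 0.5, -1.8]
opening: 0.645
```

```bash
python3 st.py d3 220,130,420,320
```

```text
3.875 [0.5292 0.2285 0.037 ] [ 0.31  0.48 -1.79] [0.07 0.01 0.01] op 55.06 [0.31 0.23 1.54 0.   1.37 0.25]
```

View pics/d3.png

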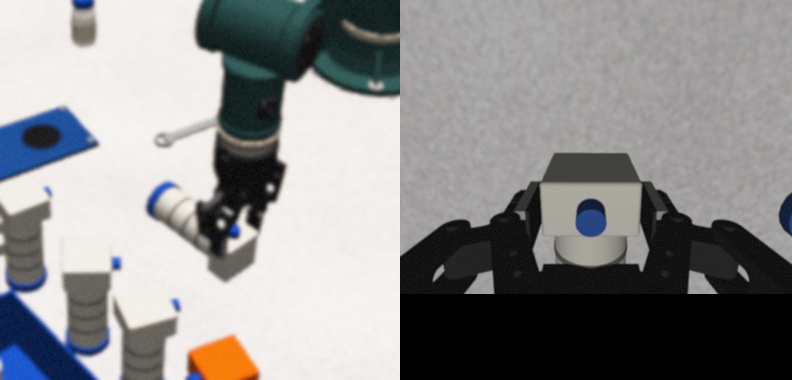

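Call:
{"api": "carry_out", "payload": {"rows": [{"hand":5.53,"linear":[0,0,0],"turn":0},{"hand":5.53,"linear":[0,0,0],"turn":0},{"hand":5.56,"linear":[0,0,0],"turn":0},{"hand":5.56,"linear":[0,0,0],"turn":0}]}}

```text
time_s: 4.47
eef_pos: [0.5292, 0.2285, 0.0372]
orientation: [-0.0, 0.686, 0.728, 0.0]
ft_force: [-0.4, 0.2, -1.9]
opening: 0.65
```

```bash
python3 st.py d4 220,130,420,320
```

```text
4.475 [0.5292 0.2285 0.0372] [-0.39  0.17 -1.9 ] [-0.03  0.03  0.01] op 55.53 [0.31 0.23 1.54 0.   1.37 0.25]
```

View pics/d4.png

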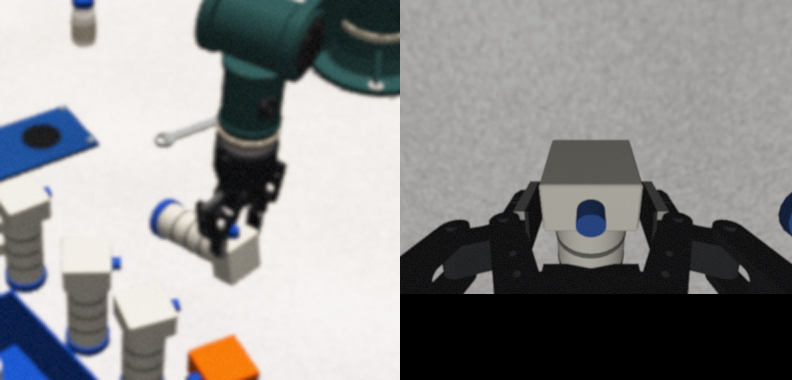

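At an opening of 5.56 cm the housing pivoted in the grip and its foot dropped onto the bench. I'll raise the head along an arc with this light grip.

Call:
{"api": "carry_out", "payload": {"rows": [{"hand":5.56,"linear":[-1,0,-1.7],"turn":0},{"hand":5.56,"linear":[-2.2,0,-3.3],"turn":0},{"hand":5.56,"linear":[-3.5,0,-4.5],"turn":0},{"hand":5.56,"linear":[-5,0,-5.7],"turn":0},{"hand":5.56,"linear":[-5,0,-5.7],"turn":0},{"hand":5.56,"linear":[-5,0,-5.7],"turn":0}]}}

```text
time_s: 5.32
eef_pos: [0.5318, 0.1785, 0.0937]
orientation: [-0.0, 0.686, 0.728, -0.0]
ft_force: [0.7, 0.6, -3.5]
opening: 0.651
```

```bash
python3 st.py d5 220,130,420,320
```

```text
5.325 [0.5318 0.1785 0.0937] [ 0.65  0.64 -3.48] [ 0.11  0.02 -0.04] op 55.59 [0.22 0.16 1.51 0.   1.48 0.16]
```

View pics/d5.png

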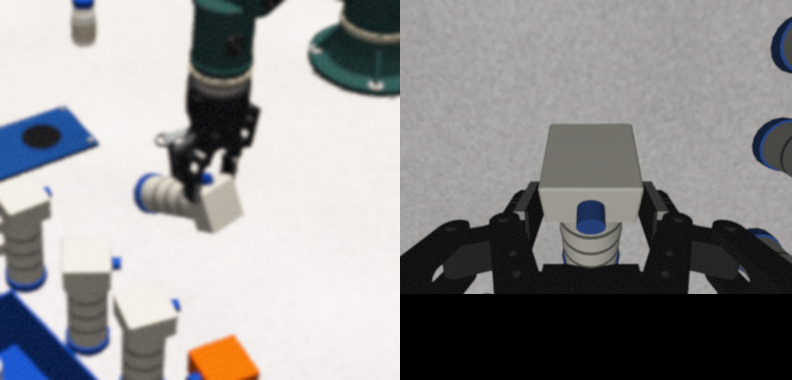

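Call:
{"api": "carry_out", "payload": {"rows": [{"hand":5.57,"linear":[0,0,0],"turn":0},{"hand":5.57,"linear":[0,0,0],"turn":0},{"hand":5.58,"linear":[0,0,0],"turn":0},{"hand":5.58,"linear":[0,0,0],"turn":0}]}}

```text
time_s: 5.92
eef_pos: [0.5322, 0.1789, 0.0945]
orientation: [-0.0, 0.686, 0.728, 0.0]
ft_force: [-0.4, -0.1, -0.6]
opening: 0.645
```

```bash
python3 st.py d6 220,130,420,320
```

```text
5.925 [0.5322 0.1789 0.0945] [-0.37 -0.1  -0.63] [ 0.19  0.19 -0.02] op 55.09 [0.22 0.16 1.51 0.   1.48 0.16]
```

View pics/d6.png

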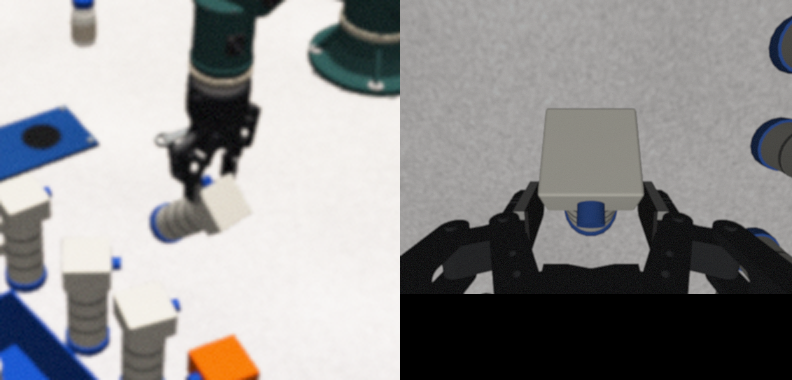

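Call:
{"api": "carry_out", "payload": {"rows": [{"hand":5.58,"linear":[-1.6,0,-0.9],"turn":0},{"hand":5.58,"linear":[-3.3,0,-1.6],"turn":0},{"hand":5.58,"linear":[-5,0,-2.1],"turn":0},{"hand":5.58,"linear":[-6.9,0,-2.5],"turn":0},{"hand":5.58,"linear":[-6.9,0,-2.5],"turn":0},{"hand":5.58,"linear":[-6.9,0,-2.5],"turn":0}]}}

```text
time_s: 6.78
eef_pos: [0.5361, 0.1097, 0.1189]
orientation: [-0.0, 0.686, 0.728, 0.0]
ft_force: [-0.0, 0.3, -3.8]
opening: 0.654
```

```bash
python3 st.py d7 220,130,420,320
```

```text
6.775 [0.5361 0.1097 0.1189] [-0.05  0.34 -3.76] [-0.04 -0.02 -0.04] op 55.88 [0.1  0.11 1.51 0.   1.52 0.04]
```

View pics/d7.png

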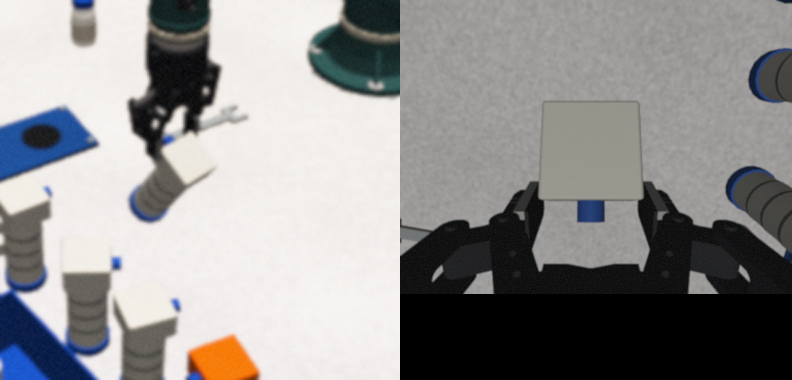

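Call:
{"api": "carry_out", "payload": {"rows": [{"hand":5.58,"linear":[0,0,0.6],"turn":0},{"hand":5.58,"linear":[-1,0,0.7],"turn":0},{"hand":5.58,"linear":[-2,0,0.6],"turn":0},{"hand":5.58,"linear":[-3,0,0.5],"turn":0},{"hand":5.58,"linear":[-4,0,0.4],"turn":0},{"hand":5.58,"linear":[-4,0,0.4],"turn":0}]}}

```text
time_s: 7.62
eef_pos: [0.5389, 0.0688, 0.1155]
orientation: [0.0, 0.686, 0.727, 0.0]
ft_force: [-0.0, -0.5, -2.1]
opening: 0.654
```

```bash
python3 st.py d8 220,130,420,320
```

```text
7.625 [0.5389 0.0688 0.1155] [-0.03 -0.5  -2.14] [ 0.09 -0.02  0.  ] op 55.84 [ 0.02  0.1   1.52  0.    1.52 -0.04]
```

View pics/d8.png

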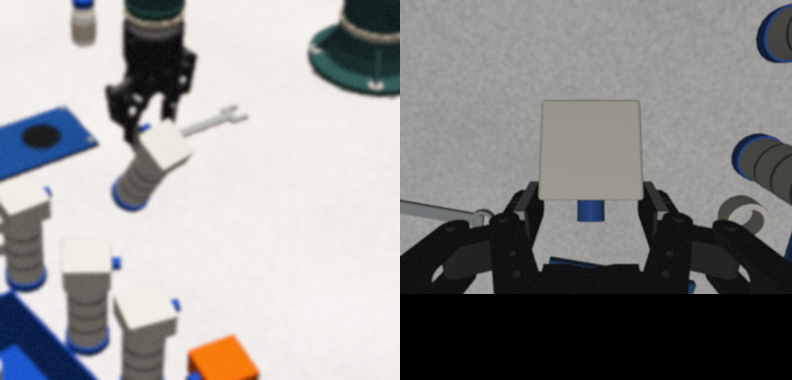

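Call:
{"api": "carry_out", "payload": {"rows": [{"hand":5.59,"linear":[0,0,-0.4],"turn":0},{"hand":5.59,"linear":[0,0,-0.8],"turn":0},{"hand":5.59,"linear":[0,0,-0.8],"turn":0},{"hand":5.59,"linear":[0,0,-0.8],"turn":0}]}}

```text
time_s: 8.22
eef_pos: [0.5386, 0.0699, 0.1232]
orientation: [0.0, 0.686, 0.728, 0.0]
ft_force: [0.6, 0.9, -2.6]
opening: 0.655
```

```bash
python3 st.py d9 220,130,420,320
```

```text
8.225 [0.5386 0.0699 0.1232] [ 0.6   0.9  -2.56] [-0.05  0.   -0.03] op 55.97 [ 0.02  0.1   1.51  0.    1.53 -0.03]
```

View pics/d9.png

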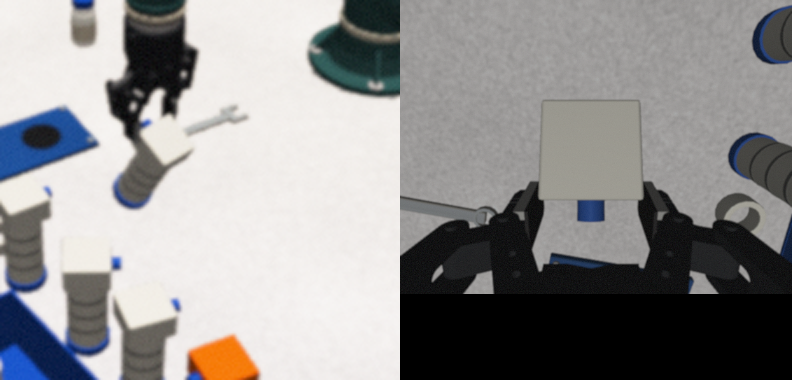

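Call:
{"api": "carry_out", "payload": {"rows": [{"hand":5.6,"linear":[0,0,0],"turn":0},{"hand":5.6,"linear":[0,0,0],"turn":0}]}}

```text
time_s: 8.57
eef_pos: [0.5391, 0.0697, 0.1238]
orientation: [0.0, 0.686, 0.728, 0.001]
ft_force: [0.0, -0.1, -0.6]
opening: 0.652
```

```bash
python3 st.py d10 220,130,420,320
```

```text
8.575 [0.5391 0.0697 0.1238] [ 0.05 -0.08 -0.62] [-0.01 -0.03  0.01] op 55.7 [ 0.02  0.1   1.51  0.    1.53 -0.03]
```

View pics/d10.png

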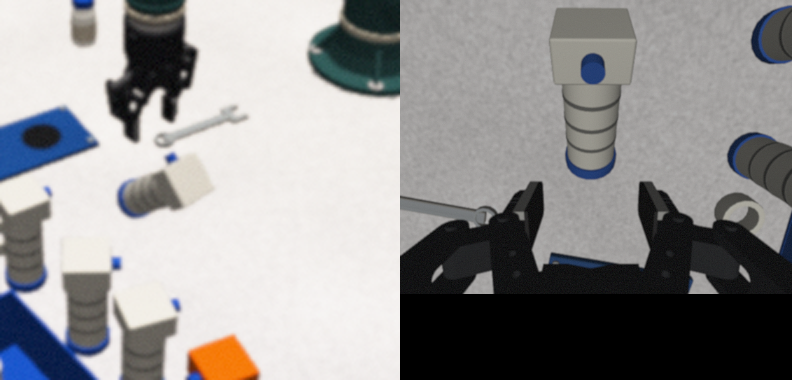

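Opening to 5.60 cm was too loose. The housing slid out from a few millimetres up and is tipping back. I'll raise the arm clear and look again.

Call:
{"api": "carry_out", "payload": {"rows": [{"hand":8.5,"linear":[0,0,-2],"turn":0},{"hand":8.5,"linear":[4,0,-3],"turn":0},{"hand":8.5,"linear":[8,0,-3],"turn":0},{"hand":8.5,"linear":[12,0,-3],"turn":0},{"hand":8.5,"linear":[12,0,-3],"turn":0},{"hand":8.5,"linear":[12,0,-3],"turn":0}]}}

```text
time_s: 9.43
eef_pos: [0.5316, 0.1891, 0.1532]
orientation: [0.0, 0.686, 0.728, -0.0]
ft_force: [0.7, -0.6, 0.1]
opening: 0.994
```

```bash
python3 st.py d11 220,130,420,320
python3 - <<'E'
from h import *; from cell import camera,r
c=camera("wrist"); s=camera("scene"); t=camera("top")
from m import masks,comps
import m
for n,cc in (("w",c),("s",s),("t",t)):
    print(n,[(x[0],x[1]) for x in comps(cc,masks(cc)["blue"],(200,130,400,400) if n=="w" else ((270,200,360,290) if n=="s" else (215,215,300,275)))])
import pickle; pickle.dump((c,s,t),open("c1.pkl","wb"))
E
```

```text
9.425 [0.5316 0.1891 0.1532] [ 0.74 -0.57  0.12] [-0.02  0.01  0.01] op 84.9 [ 0.24  0.13  1.41 -0.    1.6   0.18]
w [(array([271.29, 183.06]), 336), (array([269.97, 323.04]), 730)]
s [(array([293.1 , 230.02]), 50), (array([330. , 248.6]), 15), (array([277.85, 261.  ]), 13), (array([307.5, 281.5]), 6)]
t [(array([281.48, 242.1 ]), 87)]
```

View pics/d11.png

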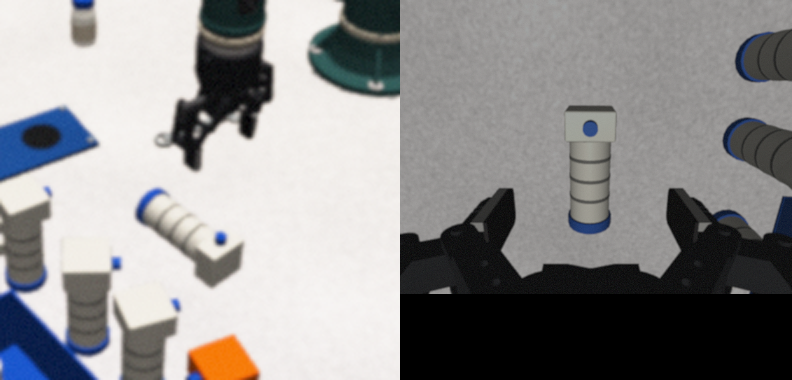

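It is lying as before, stub up at wrist crop (590,128) and otherwise undisturbed. I'll re-measure it.

Run:
```python
from h import *; import pickle
c,s,t=pickle.load(open("c1.pkl","rb"))
P,e=tri(c,(271.29,183.06),s,(330,248.6)); print(P.round(4),e)
a=plane(c,(271.29,183.06),.066); b=plane(c,(269.97,323.04),.040); f=plane(t,(281.48,242.1),.047)
d=a-f; print(a,b,f,np.degrees(np.arctan2(d[1],d[0])),np.linalg.norm(d[:2]))
```

```text
[0.529  0.2039 0.0654] 0.0005760715218527215
[0.52914758 0.2037369  0.066     ] [0.53539138 0.07089438 0.04      ] [0.53545097 0.07673007 0.047     ] 92.84127361480485 0.12716314841119086
```

Call:
{"api": "carry_out", "payload": {"rows": [{"hand":8.5,"linear":[2,-0.1,5],"turn":0.6},{"hand":8.5,"linear":[2,-0.1,10],"turn":0.6},{"hand":8.5,"linear":[2,-0.1,13],"turn":0.6},{"hand":8.5,"linear":[2,-0.1,14.8],"turn":0.6},{"hand":7,"linear":[2,-0.1,14.8],"turn":0.6},{"hand":6,"linear":[2,-0.1,14.8],"turn":0.6},{"hand":5.6,"linear":[2,-0.1,14.8],"turn":0.6},{"hand":5.5,"linear":[2,-0.1,14.8],"turn":0.6},{"hand":5.5,"linear":[2,-0.1,14.8],"turn":0.6}]}}

```text
time_s: 10.8
eef_pos: [0.5309, 0.2098, 0.0074]
orientation: [0.001, 0.69, 0.724, 0.002]
ft_force: [-0.7, -0.6, 6.1]
opening: 0.646
```

```bash
python3 st.py e1 220,130,420,320
```

```text
10.8 [0.5309 0.2098 0.0074] [-0.67 -0.59  6.12] [-0.02  0.17 -0.09] op 55.14 [ 0.28  0.25  1.58 -0.    1.31  0.23]
```

View pics/e1.png

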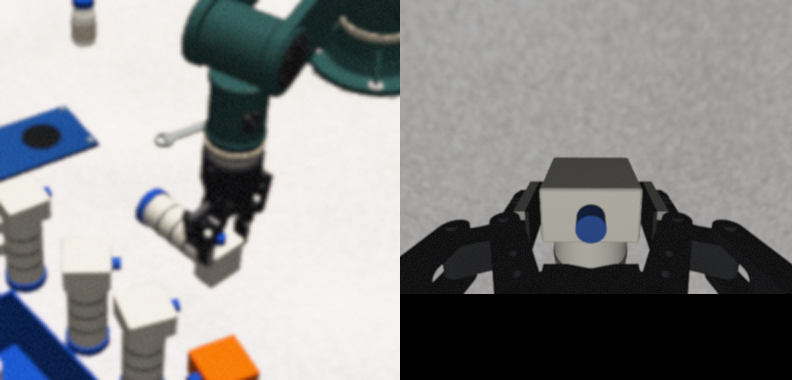

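Call:
{"api": "carry_out", "payload": {"rows": [{"hand":5.57,"linear":[-0.1,0,-1],"turn":0},{"hand":5.57,"linear":[-0.5,0,-2],"turn":0},{"hand":5.57,"linear":[-1.2,0,-3.5],"turn":0},{"hand":5.58,"linear":[-2.1,0,-5],"turn":0},{"hand":5.58,"linear":[-3.2,0,-6.6],"turn":0},{"hand":5.58,"linear":[-4.5,0,-7.8],"turn":0},{"hand":5.58,"linear":[-6,0,-9],"turn":0},{"hand":5.58,"linear":[-6,0,-9],"turn":0},{"hand":5.58,"linear":[-6,0,-9],"turn":0}]}}

```text
time_s: 12.02
eef_pos: [0.533, 0.1499, 0.0959]
orientation: [0.0, 0.69, 0.724, 0.001]
ft_force: [0.7, 1.4, 2.5]
opening: 0.654
```

```bash
python3 st.py e2 220,130,420,320
```

```text
12.025 [0.533  0.1499 0.0959] [0.75 1.41 2.47] [ 0.15 -0.28  0.11] op 55.88 [0.17 0.14 1.52 0.   1.48 0.12]
```

View pics/e2.png

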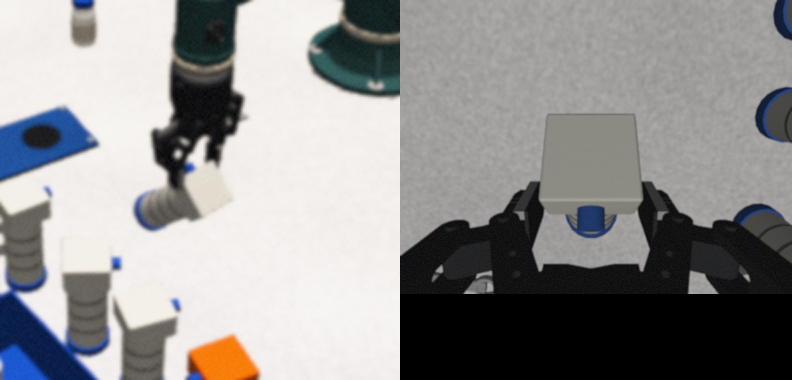

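Call:
{"api": "carry_out", "payload": {"rows": [{"hand":5.58,"linear":[-1.1,0,-0.8],"turn":0},{"hand":5.58,"linear":[-2.2,0,-1.3],"turn":0},{"hand":5.58,"linear":[-3.3,0,-1.8],"turn":0},{"hand":5.58,"linear":[-4.5,0,-2.1],"turn":0},{"hand":5.58,"linear":[-5.7,0,-2.2],"turn":0},{"hand":5.58,"linear":[-7.2,0,-2.2],"turn":0},{"hand":5.58,"linear":[-8,0,-2.1],"turn":0},{"hand":5.58,"linear":[-8,0,-2.1],"turn":0}]}}

```text
time_s: 13.12
eef_pos: [0.536, 0.069, 0.1158]
orientation: [-0.0, 0.69, 0.724, -0.0]
ft_force: [0.4, 0.1, -2.7]
opening: 0.651
```

```bash
python3 st.py e3 220,130,420,320
```

```text
13.125 [0.536  0.069  0.1158] [ 0.36  0.15 -2.69] [ 0.02 -0.01  0.  ] op 55.59 [ 0.02  0.1   1.53  0.    1.52 -0.02]
```

View pics/e3.png

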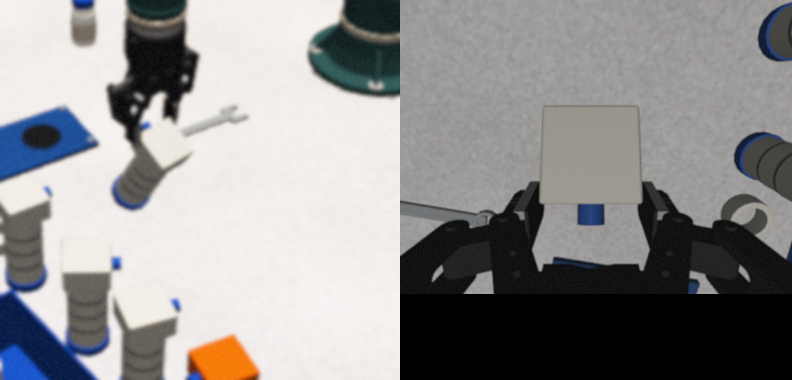

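Call:
{"api": "carry_out", "payload": {"rows": [{"hand":5.57,"linear":[0,0,0.4],"turn":0},{"hand":5.57,"linear":[-0.3,0,0.7],"turn":0}]}}

```text
time_s: 13.48
eef_pos: [0.5361, 0.067, 0.1087]
orientation: [-0.0, 0.689, 0.724, -0.0]
ft_force: [-0.0, -0.9, -3.2]
opening: 0.652
```

Call:
{"api": "carry_out", "payload": {"rows": [{"hand":5.57,"linear":[-0.6,0,0.3],"turn":0},{"hand":5.57,"linear":[-1.2,0,0.3],"turn":0}]}}

```text
time_s: 13.72
eef_pos: [0.538, 0.0546, 0.1079]
orientation: [0.001, 0.69, 0.724, 0.001]
ft_force: [-0.8, 1.1, 4.5]
opening: 0.652
```

Call:
{"api": "carry_out", "payload": {"rows": [{"hand":5.57,"linear":[-1,0,0.1],"turn":0},{"hand":5.57,"linear":[-2,0,0.1],"turn":0},{"hand":5.57,"linear":[-3,0,0.1],"turn":0}]}}

```text
time_s: 14.1
eef_pos: [0.5388, 0.0238, 0.1056]
orientation: [0.001, 0.69, 0.724, 0.0]
ft_force: [0.2, -0.3, -0.3]
opening: 0.652
```

```bash
python3 st.py e4 220,130,420,320
```

```text
14.1 [0.5388 0.0238 0.1056] [ 0.24 -0.33 -0.26] [ 0.04 -0.05  0.  ] op 55.66 [-0.06  0.1   1.55 -0.    1.49 -0.11]
```

View pics/e4.png

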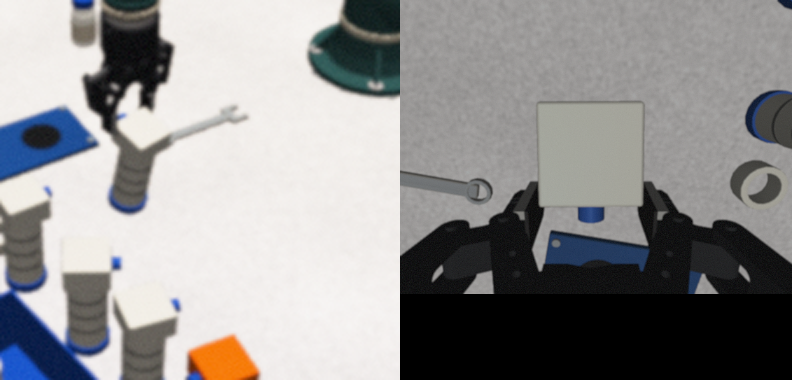

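Dragging the foot works: the housing is now about 80° upright. I'll drag a little more with light pressure so the foot seats flat.

Call:
{"api": "carry_out", "payload": {"rows": [{"hand":5.57,"linear":[-0.8,0,0.2],"turn":0},{"hand":5.57,"linear":[-1.6,0,0.4],"turn":0},{"hand":5.57,"linear":[-1.6,0,0.6],"turn":0}]}}

```text
time_s: 14.58
eef_pos: [0.5403, 0.007, 0.1009]
orientation: [0.002, 0.69, 0.724, 0.0]
ft_force: [-0.2, -3.3, 12.4]
opening: 0.654
```

```bash
python3 st.py e5 220,130,420,320
```

```text
14.575 [0.5403 0.007  0.1009] [-0.19 -3.25 12.4 ] [-0.5   0.17  0.01] op 55.87 [-0.09  0.1   1.55 -0.    1.48 -0.14]
```

View pics/e5.png

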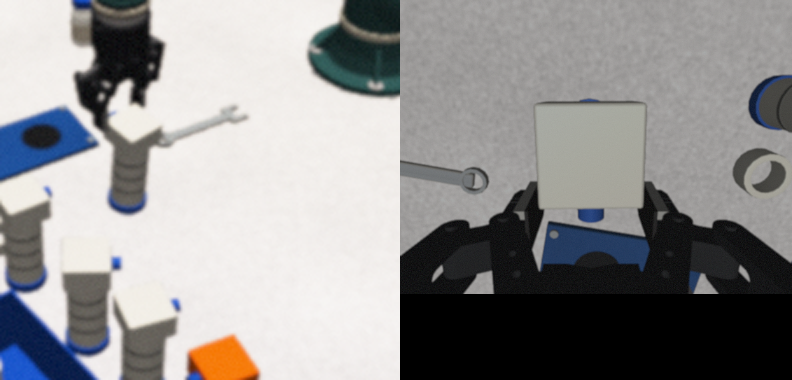

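Call:
{"api": "carry_out", "payload": {"rows": [{"hand":5.57,"linear":[0,0,-0.2],"turn":0},{"hand":5.57,"linear":[0,0,-0.2],"turn":0}]}}

```text
time_s: 14.92
eef_pos: [0.5396, 0.0084, 0.1013]
orientation: [0.001, 0.69, 0.724, 0.0]
ft_force: [1.4, -0.6, 5.0]
opening: 0.657
```

Run:
```python
from h import *; from cell import camera,r
s=camera("scene");t=camera("top")
crop(s,260,170,340,250,6,"/tmp/a.png");crop(t,240,190,330,260,5,"/tmp/b.png")
a=cv2.imread("/tmp/a.png")[:350,:350] if 0 else cv2.resize(cv2.imread("/tmp/a.png"),(400,400)); b=cv2.resize(cv2.imread("/tmp/b.png"),(400,311))
o=np.zeros((400,800,3),np.uint8);o[:,:400]=a;o[:311,400:]=b;cv2.imwrite("pics/e6.png",o)
```

```text
(no output)
```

View pics/e6.png

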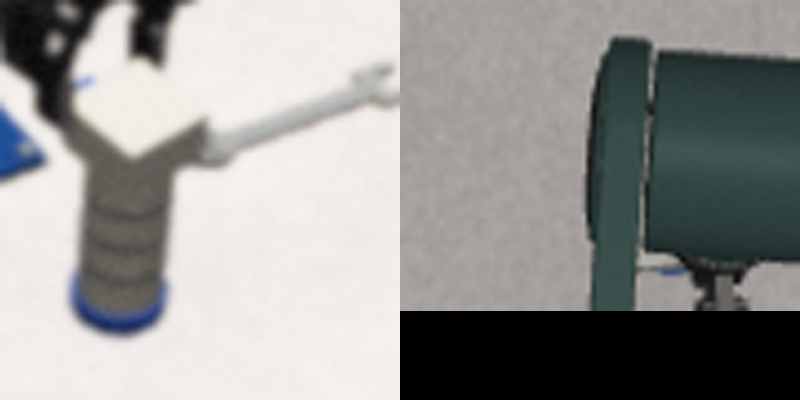

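It is standing on its foot. I'll let go so it settles flat, then grip it again firmly.

Call:
{"api": "carry_out", "payload": {"rows": [{"hand":5.57,"linear":[0,0,-0.1],"turn":0},{"hand":5.65,"linear":[0,0,-0.1],"turn":0},{"hand":5.8,"linear":[0,0,-0.1],"turn":0},{"hand":6.3,"linear":[0,0,-0.1],"turn":0},{"hand":6.8,"linear":[0,0,-0.1],"turn":0},{"hand":6.8,"linear":[0,0,-0.1],"turn":0}]}}

```text
time_s: 15.78
eef_pos: [0.5391, 0.0087, 0.1021]
orientation: [-0.0, 0.69, 0.724, 0.0]
ft_force: [0.2, -0.6, 0.3]
opening: 0.801
```

```bash
python3 st.py e7 260,170,340,250
```

```text
15.775 [0.5391 0.0087 0.1021] [ 0.24 -0.64  0.29] [ 0.01 -0.06 -0.  ] op 68.41 [-0.09  0.1   1.55  0.    1.49 -0.14]
```

View pics/e7.png

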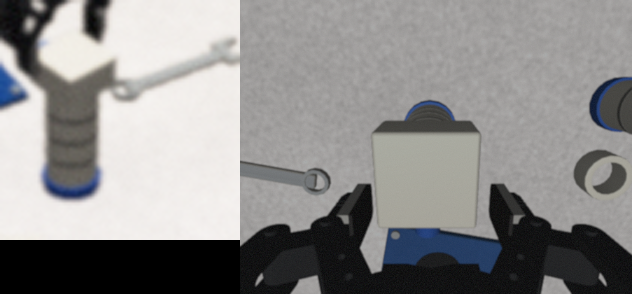

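```bash
cat > top.py <<'E'
from h import *; from cell import camera,r
def headtop(c,z):
    g=cv2.GaussianBlur(c["img"],(3,3),0).astype(int)
    m=((g[...,0]-g[...,2])>8)&(g[...,0]>145)
    n,l,st,ce=cv2.connectedComponentsWithStats(m.astype(np.uint8))
    best=[i for i in range(1,n) if 100<ce[i][0]<420]; i=max(best,key=lambda k:st[k,4])
    cn=max(cv2.findContours((l==i).astype(np.uint8),0,2)[0],key=cv2.contourArea)
    P=np.array([plane(c,p[0],z)[:2] for p in cn],np.float32)*1000
    rr=cv2.minAreaRect(P); return rr
if __name__=="__main__":
    c=camera("wrist"); import sys; print(headtop(c,float(sys.argv[1])))
    s=r.read_state();T=rot(s["orientation"]); print(s["eef_pos"].round(4),"jaw yaw",np.degrees(np.arctan2(T[1,1],T[0,1])))
E
python3 top.py .150
```

```text
((538.0695190429688, 26.704607009887695), (54.44610595703125, 54.580623626708984), 3.1103246212005615)
[0.5391 0.0087 0.1021] jaw yaw 2.7877272272964437
```

Call:
{"api": "carry_out", "payload": {"rows": [{"hand":6.8,"linear":[0.9,0,-0.4],"turn":0},{"hand":6.8,"linear":[1.8,-0.05,-0.8],"turn":0},{"hand":6.8,"linear":[1.8,-0.05,-0.8],"turn":0},{"hand":5.7,"linear":[1.8,-0.05,-0.8],"turn":0},{"hand":5.2,"linear":[1.8,-0.05,-0.8],"turn":0},{"hand":5,"linear":[1.8,-0.05,-0.8],"turn":0},{"hand":5,"linear":[1.8,-0.05,-0.8],"turn":0},{"hand":5,"linear":[1.8,-0.05,-2.5],"turn":0},{"hand":5,"linear":[1.8,-0.05,-5.8],"turn":0},{"hand":5,"linear":[1.8,-0.05,-5.8],"turn":0}]}}

```text
time_s: 17.18
eef_pos: [0.5397, 0.0264, 0.1631]
orientation: [0.002, 0.69, 0.724, 0.002]
ft_force: [0.1, 0.4, -2.1]
opening: 0.624
```

```bash
python3 st.py f1 240,130,360,250; python3 top.py .2
```

```text
17.175 [0.5397 0.0264 0.1631] [ 0.06  0.39 -2.06] [0.01 0.01 0.01] op 53.26 [-0.06  0.07  1.46 -0.    1.6  -0.1 ]
((536.5179443359375, 25.328100204467773), (53.724002838134766, 53.090110778808594), 2.73140287399292)
[0.5369 0.0266 0.1584] jaw yaw 2.783354272459146
```

View pics/f1.png

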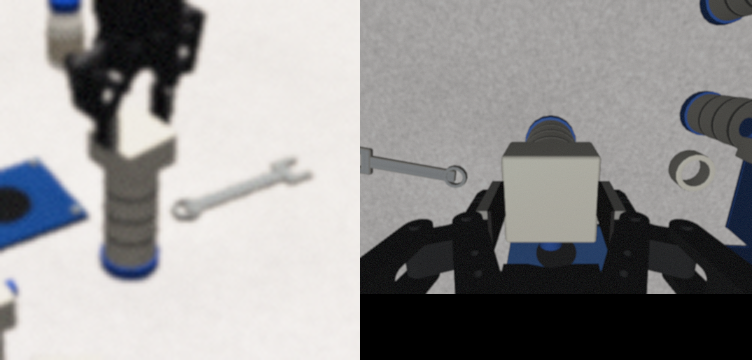

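Call:
{"api": "carry_out", "payload": {"rows": [{"hand":5,"linear":[-1,0,0],"turn":-10},{"hand":5,"linear":[-3,0,0],"turn":-20},{"hand":5,"linear":[-5.5,0.2,0],"turn":-30},{"hand":5,"linear":[-8,0.3,0],"turn":-40},{"hand":5,"linear":[-11,0.5,0],"turn":-50},{"hand":5,"linear":[-14,0.7,0],"turn":-60},{"hand":5,"linear":[-16.5,0.8,0],"turn":-70},{"hand":5,"linear":[-18.2,0.8,0],"turn":-79},{"hand":5,"linear":[-18.8,0.8,0],"turn":-79},{"hand":5,"linear":[-18.8,0.8,0],"turn":-79},{"hand":5,"linear":[-18.8,0.8,0],"turn":-79}]}}

```text
time_s: 18.7
eef_pos: [0.5547, -0.1599, 0.1597]
orientation: [-0.0, 0.072, 0.997, 0.0]
ft_force: [-0.3, 0.2, -2.5]
opening: 0.626
```

```bash
python3 st.py f2 180,100,300,240; python3 top.py .199
```

```text
18.7 [ 0.5547 -0.1599  0.1597] [-0.34  0.17 -2.51] [0.02 0.06 0.01] op 53.45 [-0.38  0.16  1.37  0.    1.61 -1.81]
((556.2850341796875, -160.20858764648438), (54.92939376831055, 54.56346893310547), 81.78837585449219)
[ 0.5549 -0.1601  0.1602] jaw yaw 81.81025288002382
```

View pics/f2.png

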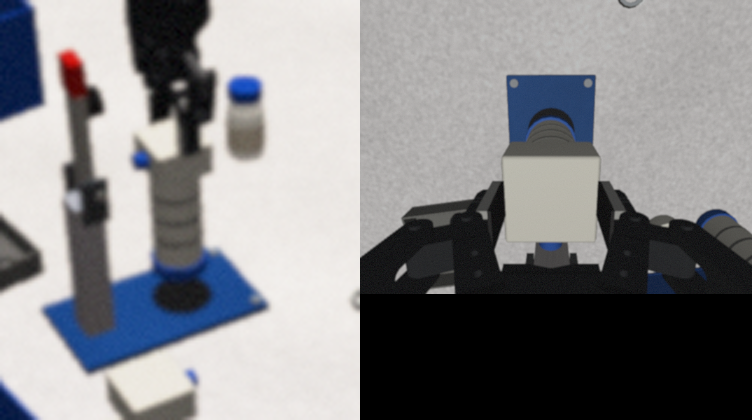

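Call:
{"api": "carry_out", "payload": {"rows": [{"hand":5,"linear":[0,0,2],"turn":0},{"hand":5,"linear":[0,0,3.4],"turn":0},{"hand":5,"linear":[0,0,3.5],"turn":0},{"hand":5,"linear":[0,0,3.5],"turn":0}]}}

```text
time_s: 19.35
eef_pos: [0.5551, -0.1607, 0.1254]
orientation: [0.0, 0.072, 0.997, -0.0]
ft_force: [-0.9, -0.4, -1.2]
opening: 0.625
```

Run:
```python
from h import *; from cell import camera,r
s=camera("scene");t=camera("top"); w=camera("wrist")
import pickle; pickle.dump((s,t,w),open("c2.pkl","wb"))
crop(s,210,170,270,220,6.6,"/tmp/a.png");crop(t,335,205,395,255,6.6,"/tmp/b.png")
cv2.imwrite("pics/f3.png",np.hstack([cv2.imread("/tmp/a.png"),cv2.imread("/tmp/b.png")]))
print(r.read_state()["eef_pos"],r.read_state()["ft_force"])
from m import masks,comps
print(proj(s,(.5555,-.1600,.01)),proj(s,(.5550,-.1604,.01)))
from top import headtop; print(headtop(w,.164))
```

```text
[ 0.55543541 -0.16093931  0.12608389] [-0.2999878   0.40640481 -2.4621989 ]
[239.79831477 198.22972417] [239.85792888 198.0991389 ]
((557.3101806640625, -161.1978302001953), (55.429569244384766, 55.025203704833984), 81.78206634521484)
```

View pics/f3.png

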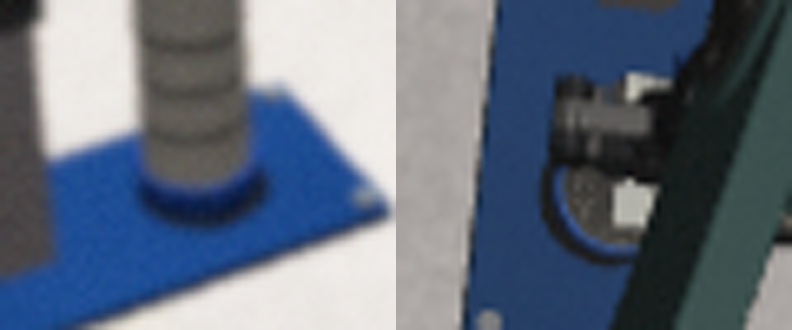

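The crops show the foot concentric with the spot to about 2 mm, sitting slightly towards the post. I'll shift it 1.5 mm back and set it down slowly.

Call:
{"api": "carry_out", "payload": {"rows": [{"hand":5,"linear":[0.15,0,0.2],"turn":0},{"hand":5,"linear":[0.15,0,0.4],"turn":0},{"hand":5,"linear":[0.15,0,0.55],"turn":0},{"hand":5,"linear":[0.15,0,0.6],"turn":0},{"hand":5,"linear":[0.15,0,0.6],"turn":0}]}}

```text
time_s: 20.12
eef_pos: [0.5541, -0.1608, 0.1209]
orientation: [0.001, 0.072, 0.997, -0.0]
ft_force: [-1.5, -0.4, 4.9]
opening: 0.625
```

```bash
cat > v.py <<'E'
import sys
from h import *; from cell import camera,r
s=camera("scene");t=camera("top"); w=camera("wrist")
crop(s,210,170,270,220,6.6,"/tmp/a.png");crop(t,335,205,395,255,6.6,"/tmp/b.png")
cv2.imwrite(f"pics/{sys.argv[1]}.png",np.hstack([cv2.imread("/tmp/a.png"),cv2.imread("/tmp/b.png")]))
cv2.imwrite(f"pics/{sys.argv[1]}w.png",w["img"][:,:,::-1])
from top import headtop; print(headtop(w,.160)); print(r.read_state()["eef_pos"].round(4),r.read_state()["ft_force"].round(1))
E
python3 v.py f4
```

```text
((555.3391723632812, -160.91127014160156), (54.90837478637695, 54.603736877441406), 81.78697967529297)
[ 0.5541 -0.1607  0.1209] [-2.3  0.8  5.7]
```

View pics/f4.png

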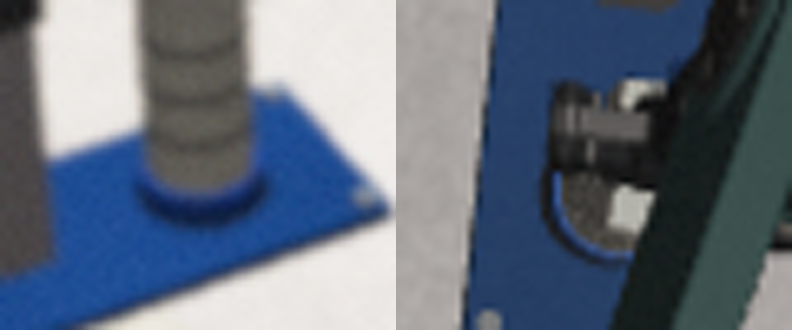

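The foot is concentric with the spot, with an even thin dark rim in both views, and it carries the load. I'm releasing now.

Call:
{"api": "carry_out", "payload": {"rows": [{"hand":5.5,"linear":[0,0,-0.1],"turn":0},{"hand":5.8,"linear":[0,0,-0.1],"turn":0},{"hand":6.5,"linear":[0,0,-0.1],"turn":0},{"hand":7.5,"linear":[0,0,-0.1],"turn":0},{"hand":7.5,"linear":[0,0,-0.1],"turn":0},{"hand":7.5,"linear":[0,0,-2],"turn":0},{"hand":7.5,"linear":[0,0,-6],"turn":0},{"hand":7.5,"linear":[0,0,-11],"turn":0},{"hand":7.5,"linear":[0,0,-11],"turn":0},{"hand":7.5,"linear":[0,0,-11],"turn":0}]}}

```text
time_s: 21.52
eef_pos: [0.5536, -0.1606, 0.23]
orientation: [0.001, 0.072, 0.997, -0.0]
ft_force: [-0.5, -0.0, -0.2]
opening: 0.882
```

```bash
python3 v.py f5
```

```text
((555.4337768554688, -161.4382781982422), (53.59893035888672, 53.256683349609375), 81.76569366455078)
[ 0.5527 -0.1602  0.2274] [-0.4  0.7  0.4]
```

View pics/f5.png

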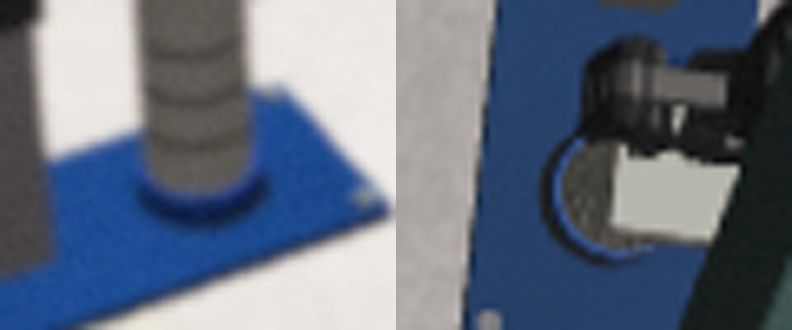

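View pics/f5w.png

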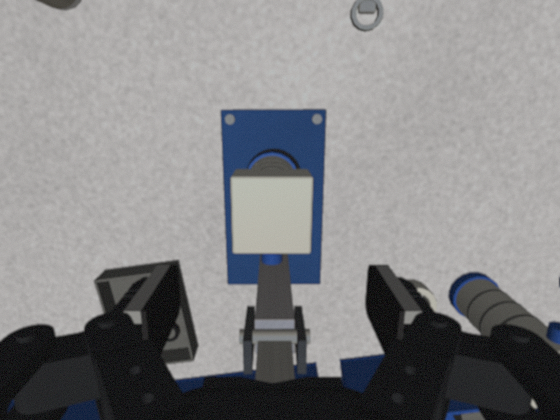

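The housing stands on the spot, with its head centre at (0.555,-0.161) against the spot at (0.555,-0.160). Next I go over the clamp arm and behind it with the fingers closed.

Call:
{"api": "carry_out", "payload": {"rows": [{"hand":3,"linear":[0,0,-5],"turn":0},{"hand":0,"linear":[0,0,-10],"turn":0},{"hand":0,"linear":[0,0,-13.5],"turn":0},{"hand":0,"linear":[-3,0,-13.5],"turn":0},{"hand":0,"linear":[-8,0,-13.5],"turn":0},{"hand":0,"linear":[-13.2,0,-13.5],"turn":0},{"hand":0,"linear":[-13.2,0,-13.5],"turn":0},{"hand":0,"linear":[-13.2,0,-13.5],"turn":0},{"hand":0,"linear":[-13.2,0,-13.5],"turn":0},{"hand":0,"linear":[-13.2,0,-13.5],"turn":0}]}}

```text
time_s: 22.92
eef_pos: [0.6827, -0.179, 0.3676]
orientation: [0.002, 0.072, 0.997, -0.001]
ft_force: [-0.1, -0.9, 1.1]
opening: 0.002
```

```bash
cat > st2.py <<'E'
from cell import r; import numpy as np
s=r.read_state(); p=s["eef_pos"]; u=np.array([.9898,-.1426]);n=np.array([.1426,.9898]); d=p[:2]-[.5552,-.1604]
print("s,t,z mm",(1000*np.array([d@u,d@n,p[2]])).round(1),s["ft_force"].round(1),s["orientation"].round(3),s["joint_pos"].round(2),s["time_s"],"op",round(s["opening"],3))
E
python3 st2.py; python3 st.py g1 170,60,290,220
```

```text
s,t,z mm [ 1.288e+02 -3.000e-01  3.676e+02] [-0.1 -0.9  1.1] [ 0.002  0.072  0.997 -0.001] [-0.34  0.53  0.48  0.    2.13 -1.76] 22.925 op 0.002
22.925 [ 0.6827 -0.179   0.3676] [-0.09 -0.93  1.11] [-0.03 -0.03  0.01] op 0.14 [-0.34  0.53  0.48  0.    2.13 -1.76]
```

View pics/g1.png

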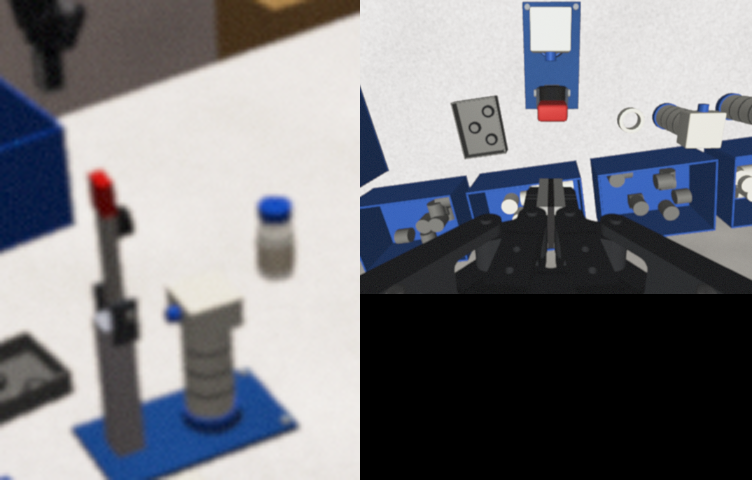

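Call:
{"api": "carry_out", "payload": {"rows": [{"hand":0,"linear":[0,0,4],"turn":0},{"hand":0,"linear":[0,0,8.2],"turn":0},{"hand":0,"linear":[0,0,8.2],"turn":0},{"hand":0,"linear":[1.5,0,8.2],"turn":0},{"hand":0,"linear":[2.5,0,8.2],"turn":0},{"hand":0,"linear":[3.5,0,8.1],"turn":0},{"hand":0,"linear":[4.5,0,8],"turn":0},{"hand":0,"linear":[5.5,0,7.9],"turn":0}]}}

```text
time_s: 24.02
eef_pos: [0.6291, -0.1715, 0.2855]
orientation: [0.0, 0.072, 0.997, -0.0]
ft_force: [1.0, -0.6, -0.7]
opening: -0.002
```

```bash
python3 st2.py; python3 st.py g2 170,60,290,220
```

```text
s,t,z mm [ 74.7  -0.5 285.5] [ 1.  -0.6 -0.7] [ 0.     0.072  0.997 -0.   ] [-0.35  0.33  0.92  0.    1.89 -1.78] 24.025 op -0.002
24.025 [ 0.6291 -0.1715  0.2855] [ 1.01 -0.6  -0.73] [ 0.03 -0.04 -0.  ] op -0.19 [-0.35  0.33  0.92  0.    1.89 -1.78]
```

View pics/g2.png

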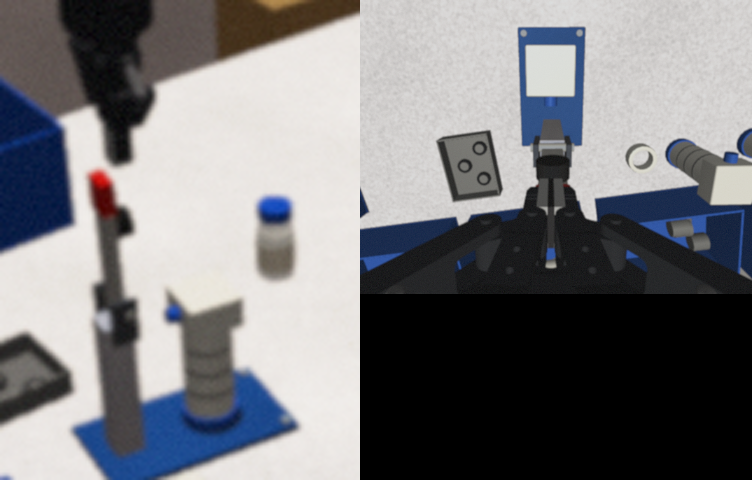

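Run:
```python
from h import *; from cell import camera,r
s=camera("scene");t=camera("top")
p=r.read_state()["eef_pos"]; print(p,proj(s,p),proj(t,p))
from m import masks,comps
print([x[:2] for x in comps(s,masks(s)["red"],(180,90,260,180))],[x[:2] for x in comps(t,masks(t)["red"],(340,140,420,240))])
crop(t,340,140,420,240,6,"pics/g3.png"); crop(s,180,80,240,160,7,"pics/g4.png")
```

```text
[ 0.62954903 -0.17153859  0.28529187] [209.79987138 124.98357791] [395.52547804 189.9533555 ]
[(array([203.97, 124.53]), 75)] []
```

View pics/g3.png

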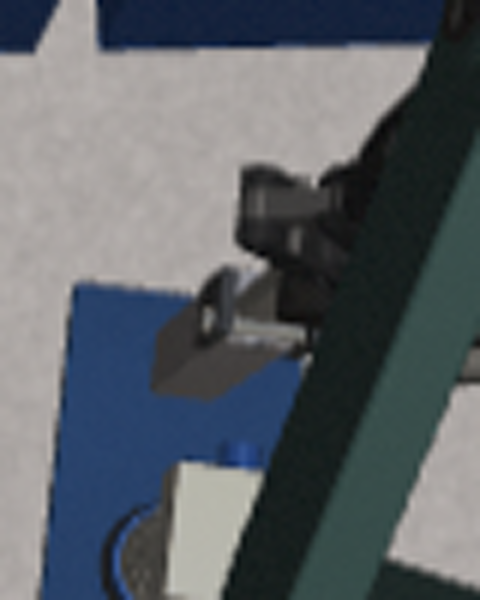

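View pics/g4.png

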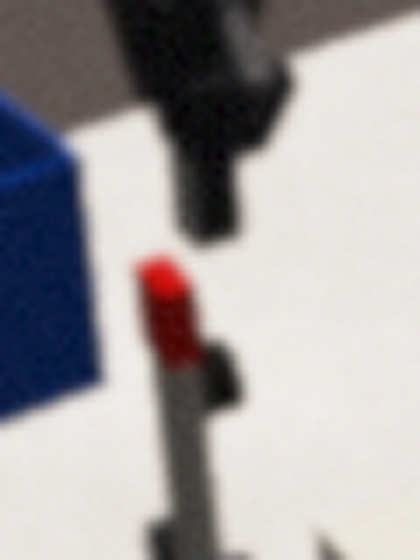

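Run:
```python
from h import *; from cell import camera,r
w=camera("wrist"); s=r.read_state(); T=rot(s["orientation"])
for d in (0,-.01,-.02,-.03,-.04): print(d,proj(w,s["eef_pos"]+T@[0,0,d]).round(1), proj(w,s["eef_pos"]+T@[0.011,0,d]).round(1),proj(camera("scene"),s["eef_pos"]+T@[0,0,d]).round(1))
crop(w,200,180,340,300,5,"pics/g5.png")
```

```text
0 [272.4 248.8] [272.4 228.3] [209.8 125.1]
-0.01 [272.4 256.5] [272.4 235.1] [209.5 121.8]
-0.02 [272.4 265.1] [272.3 242.6] [209.2 118.4]
-0.03 [272.3 274.7] [272.3 251. ] [208.9 115. ]
-0.04 [272.3 285.6] [272.3 260.6] [208.6 111.5]
```

View pics/g5.png

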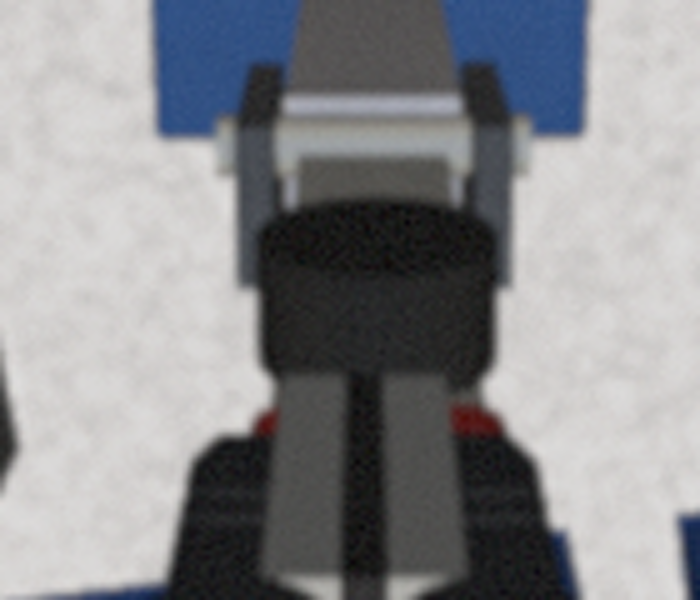

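Both views put the closed fingertips about 33 mm above the reported TCP: the scene view has the tip at row 114, where the TCP projects to row 125. So the fingers passed over the grip without touching it. I'll go back behind the arm and lower further, using that offset.

Call:
{"api": "carry_out", "payload": {"rows": [{"hand":0,"linear":[0,0,-2.5],"turn":0},{"hand":0,"linear":[-2.5,0,-2.5],"turn":0},{"hand":0,"linear":[-5.5,0,-2.5],"turn":0},{"hand":0,"linear":[-5.5,0,-2.5],"turn":0},{"hand":0,"linear":[-5.5,0,0],"turn":0},{"hand":0,"linear":[-5.5,0,2.3],"turn":0},{"hand":0,"linear":[-5.5,0,2.3],"turn":0},{"hand":0,"linear":[-4.5,0,2.3],"turn":0},{"hand":0,"linear":[-3.5,0,2.3],"turn":0},{"hand":0,"linear":[-2.5,0,2.3],"turn":0},{"hand":0,"linear":[-1.5,0,2.2],"turn":0}]}}

```text
time_s: 25.9
eef_pos: [0.644, -0.1737, 0.2643]
orientation: [0.001, 0.072, 0.997, -0.0]
ft_force: [1.8, -1.1, -0.1]
opening: 0.001
```

```bash
python3 st2.py; python3 st.py g6 170,60,290,220
```

```text
s,t,z mm [ 89.8  -0.5 264.3] [ 1.8 -1.1 -0.1] [ 0.001  0.072  0.997 -0.   ] [-0.35  0.36  0.93  0.    1.86 -1.78] 25.9 op 0.001
25.9 [ 0.644  -0.1737  0.2643] [ 1.77 -1.07 -0.1 ] [-0.13 -0.25 -0.  ] op 0.06 [-0.35  0.36  0.93  0.    1.86 -1.78]
```

View pics/g6.png

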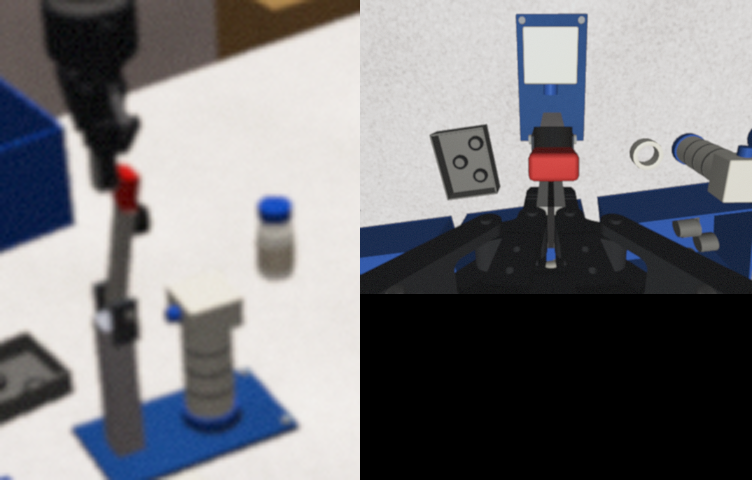

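Call:
{"api": "carry_out", "payload": {"rows": [{"hand":0,"linear":[1.1,0,0.3],"turn":0},{"hand":0,"linear":[2.1,0,0.6],"turn":0},{"hand":0,"linear":[3.1,0,1],"turn":0},{"hand":0,"linear":[4.1,0,1.4],"turn":0},{"hand":0,"linear":[5,0,1.8],"turn":0},{"hand":0,"linear":[5.8,0,2.3],"turn":0},{"hand":0,"linear":[6.7,0,3],"turn":0}]}}

```text
time_s: 26.88
eef_pos: [0.5775, -0.1641, 0.233]
orientation: [-0.0, 0.072, 0.997, -0.0]
ft_force: [0.3, -0.6, 1.2]
opening: 0.003
```

```bash
python3 st2.py; python3 st.py g7 170,60,290,220
```

```text
s,t,z mm [ 22.6  -0.4 233. ] [ 0.3 -0.6  1.2] [-0.     0.072  0.997 -0.   ] [-0.37  0.2   1.18 -0.    1.76 -1.8 ] 26.875 op 0.003
26.875 [ 0.5775 -0.1641  0.233 ] [ 0.28 -0.58  1.19] [-0.05 -0.02 -0.03] op 0.28 [-0.37  0.2   1.18 -0.    1.76 -1.8 ]
```

View pics/g7.png

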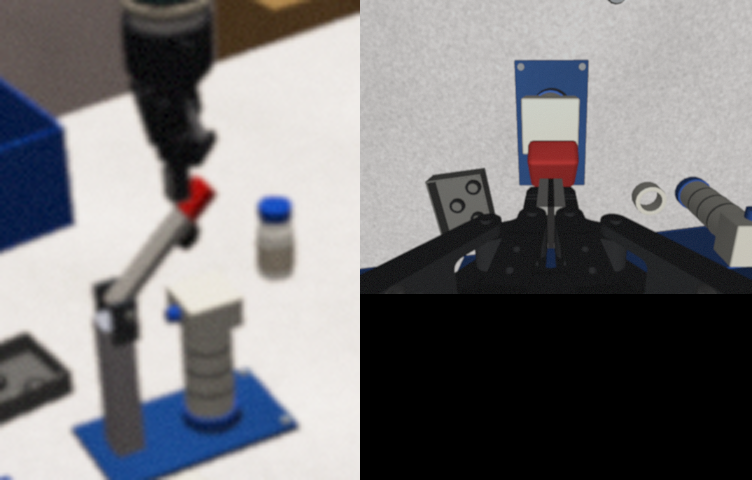

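Call:
{"api": "carry_out", "payload": {"rows": [{"hand":0,"linear":[1.5,0,0.9],"turn":0},{"hand":0,"linear":[2.6,0,1.9],"turn":0},{"hand":0,"linear":[3.3,0,2.8],"turn":0},{"hand":0,"linear":[3.8,0,3.7],"turn":0},{"hand":0,"linear":[4.2,0,4.6],"turn":0},{"hand":0,"linear":[4.5,0,5.4],"turn":0},{"hand":0,"linear":[4.5,0,5.4],"turn":0}]}}

```text
time_s: 27.85
eef_pos: [0.5328, -0.1574, 0.1779]
orientation: [-0.001, 0.072, 0.997, 0.0]
ft_force: [-0.2, 0.4, -0.5]
opening: -0.001
```

```bash
python3 st2.py; python3 st.py g8 170,60,290,220
```

```text
s,t,z mm [-22.6  -0.3 177.9] [-0.2  0.4 -0.5] [-0.001  0.072  0.997  0.   ] [-0.39  0.11  1.39 -0.    1.64 -1.82] 27.85 op -0.001
27.85 [ 0.5328 -0.1574  0.1779] [-0.23  0.4  -0.54] [-0.   -0.04  0.  ] op -0.06 [-0.39  0.11  1.39 -0.    1.64 -1.82]
```

View pics/g8.png

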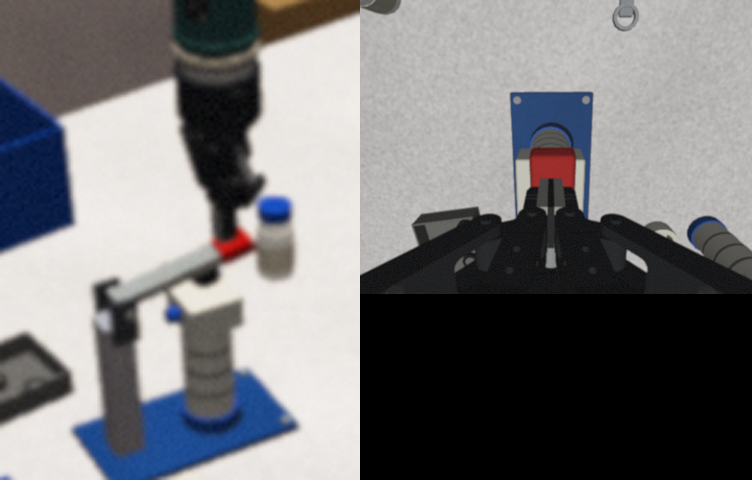

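Call:
{"api": "carry_out", "payload": {"rows": [{"hand":0,"linear":[0.3,0,0.6],"turn":0},{"hand":0,"linear":[0.5,0,1.2],"turn":0},{"hand":0,"linear":[0.6,0,1.6],"turn":0}]}}

```text
time_s: 28.32
eef_pos: [0.5275, -0.1568, 0.1626]
orientation: [-0.0, 0.072, 0.997, 0.0]
ft_force: [-0.3, 0.3, 1.1]
opening: 0.003
```

Call:
{"api": "carry_out", "payload": {"rows": [{"hand":0,"linear":[0,0,0.3],"turn":0},{"hand":0,"linear":[0,0,0.5],"turn":0},{"hand":0,"linear":[0,0,0.5],"turn":0}]}}

```text
time_s: 28.7
eef_pos: [0.5277, -0.1568, 0.158]
orientation: [0.0, 0.072, 0.997, 0.0]
ft_force: [0.0, 0.3, -0.1]
opening: -0.003
```

```bash
python3 st2.py; python3 st.py g9 190,110,290,220
```

```text
s,t,z mm [-27.7  -0.4 158. ] [ 0.   0.3 -0.1] [0.    0.072 0.997 0.   ] [-0.39  0.1   1.44  0.    1.6  -1.82] 28.7 op -0.003
28.7 [ 0.5277 -0.1568  0.158 ] [ 0.01  0.25 -0.1 ] [-0.01  0.02 -0.01] op -0.22 [-0.39  0.1   1.44  0.    1.6  -1.82]
```

View pics/g9.png

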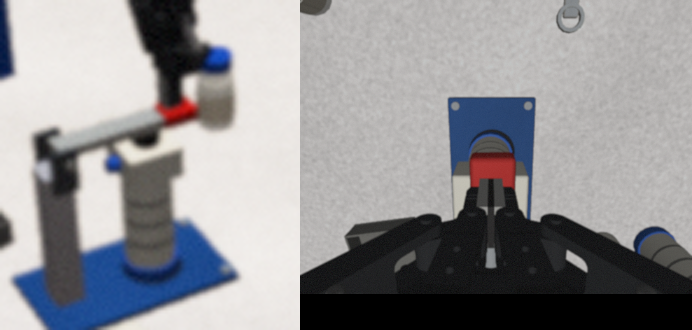

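Call:
{"api": "carry_out", "payload": {"rows": [{"hand":0,"linear":[0,0,0.15],"turn":0},{"hand":0,"linear":[0,0,0.3],"turn":0},{"hand":0,"linear":[0,0,0.3],"turn":0}]}}

```text
time_s: 29.18
eef_pos: [0.5279, -0.1569, 0.1578]
orientation: [0.001, 0.072, 0.997, -0.0]
ft_force: [-3.4, 1.5, 9.6]
opening: 0.002
```

Call:
{"api": "carry_out", "payload": {"rows": [{"hand":0,"linear":[0,0,0.15],"turn":0},{"hand":0,"linear":[0,0,0.2],"turn":0},{"hand":0,"linear":[0,0,0.2],"turn":0}]}}

```text
time_s: 29.55
eef_pos: [0.5279, -0.1569, 0.1578]
orientation: [0.002, 0.072, 0.997, -0.001]
ft_force: [-6.2, 1.8, 14.5]
opening: -0.001
```

Call:
{"api": "carry_out", "payload": {"rows": [{"hand":0,"linear":[0,0,0.15],"turn":0},{"hand":0,"linear":[0,0,0.2],"turn":0},{"hand":0,"linear":[0,0,0.2],"turn":0}]}}

```text
time_s: 29.92
eef_pos: [0.528, -0.157, 0.1577]
orientation: [0.002, 0.072, 0.997, -0.001]
ft_force: [-9.3, 3.5, 19.7]
opening: -0.001
```

The height stays at 0.158 while the force rises to 20 N, so the pad is resting on the head. I'm retreating upward.

Call:
{"api": "carry_out", "payload": {"rows": [{"hand":0,"linear":[0,0,-0.5],"turn":0},{"hand":0,"linear":[0,0,-1.2],"turn":0},{"hand":0,"linear":[0,0,-4],"turn":0},{"hand":0,"linear":[0,0,-9],"turn":0},{"hand":0,"linear":[6,0,-14],"turn":0},{"hand":0,"linear":[12,0,-14],"turn":0},{"hand":0,"linear":[14,0,-14],"turn":0},{"hand":0,"linear":[14,0,-14],"turn":0}]}}

```text
time_s: 30.92
eef_pos: [0.3881, -0.1367, 0.2919]
orientation: [0.001, 0.072, 0.997, -0.0]
ft_force: [0.3, -0.4, -0.6]
opening: -0.001
```

Run:
```python
from h import *; from cell import camera,r
s=camera("scene");t=camera("top")
crop(s,190,120,290,220,4,"/tmp/a.png");crop(t,320,160,420,260,4,"/tmp/b.png")
cv2.imwrite("pics/h1.png",np.hstack([cv2.imread("/tmp/a.png"),cv2.imread("/tmp/b.png")]))
cv2.imwrite("pics/h2.png",t["img"][:,:,::-1])
from m import masks,comps
a=comps(s,masks(s)["red"],(180,90,300,220));b=comps(t,masks(t)["red"],(330,150,420,260))
print([x[:2] for x in a+b]); print(tri(t,b[0][0],s,a[0][0])); print(r.read_state()["ft_force"],r.read_state()["time_s"])
```

```text
[(array([248.9 , 146.47]), 73), (array([379.67, 242.35]), 164)]
(array([ 0.5223184 , -0.15412388,  0.18492021]), np.float64(0.003984580935191577))
[ 0.59295921 -0.1226789  -0.54527099] 31.025
```

View pics/h1.png

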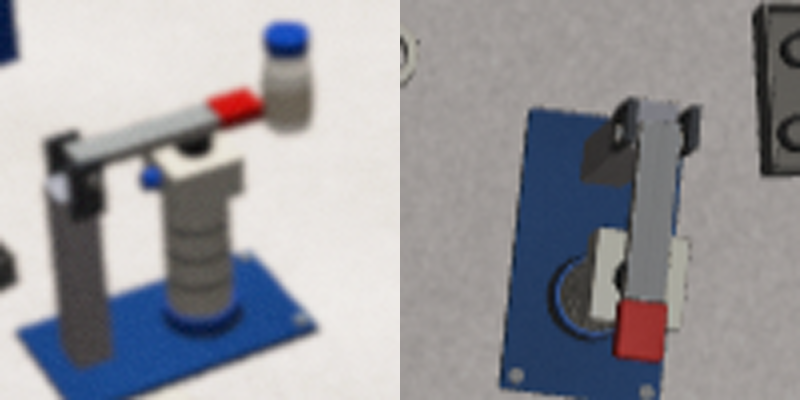

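View pics/h2.png

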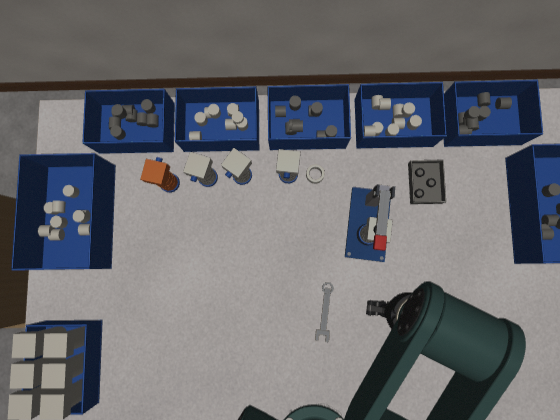

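```bash
python3 -c "
from cell import r; print(r.close_job())"
```

```text
the job is handed in; nothing more can be done
None
```

The toppled housing now stands upright on the dark spot of the test stand, with the hold-down arm pressed down and its pad on the head. I handed the job in at 31 s of the 59 s allowed.

- **How it was righted:** the moves can only turn the tool about its own axis, so the 45° lean was not possible. I held the head with straight-down fingers and a light grip so the housing could pivot. I raised it along an arc, dragged the foot along the bench to bring it upright, then re-gripped firmly and set it down with about 5 N showing at the wrist.
- **One slip:** on the first try I opened the grip slightly too far and the housing dropped a short way, tipping back onto its side. It landed as it had lain before, and the second try worked.
- **Placement check:** the head centre measured (0.555, -0.161) against the spot at (0.555, -0.160), about 1 mm off. The dark rim around the foot looked even in both views.
- **Clamp check:** while pressing, the height stopped changing as the force rose to 20 N, so the pad is on the head. Afterwards the red grip measured 185 mm high where 181 mm was expected. I put that down to camera error (the two sight lines missed each other by 4 mm), but the arm could be very slightly above level.
- **Disagreement with the description:** both the scene and wrist cameras showed the closed fingertips about 33 mm above the reported TCP. My first push at the clamp therefore passed over it without touching, and I allowed for the offset on the second push.
- **Other housings:** the three standing ones and the orange one are in their original places in the last top view, and the robot is touching nothing.

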